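# Set a chilled gel cassette on the lit loading stand

## Robot

A 6-joint arm with a two-finger parallel gripper is mounted at the origin on the work surface. World frame = base frame: x ahead of the robot, y to its left, z up, the work surface at z = 0. Lengths are in m, angles in degrees, forces in N, time in s.
With the tool pointing down it reaches from about 0.275 to 0.725 m from the base axis. Payload 5.6 kg.
Tool frame: the origin (TCP) lies midway between the tips of the shut fingers; the grasp point (between the pads) lies 19 mm behind it (env.hold_point_z is the distance from the TCP to the grasp point, in m); z points along the fingers, y is the direction in which the jaws open and shut (so a half turn about z gives the same grasp; the last joint's range is limited). The gripper opens to 85 mm and grips with 20 to 120 N. Pads are 22 mm wide; open, the fingers measure 114 mm over their backs; the gripper's body (76 mm by 85 mm) begins 54 mm behind the grasp point. The pads swing forward as they close: fully open they stand 13 mm farther back than shut.
Start: joints at [92.968, 14.616, 6.199, 0, -81.583, -16.306], TCP at [0.127, 0.535, 0.231] pointing down, gripper open.
Joint ranges: [-168.99, 168.99], [-69.2, 112.95], [-62.41, 85.93], [-164.36, 98.24], [-168.68, -3.75], [-174.98, 174.98]. Speed limits (degrees/s): [147.25, 147.25, 180, 180, 180, 180].

## Interface

Orientations are given as [roll, pitch, yaw] about the fixed x, y, z axes, in that order (R = Rz(yaw) Ry(pitch) Rx(roll)).
In Python, from workcell import env, camera gives the robot as it stands.
- The arm moves only by the tool servo_tool, never from a script. Its argument "moves" is text: rows parted by semicolons, each of 5 numbers parted by spaces: the closure, from 0 (fully open) to 1 (shut), then the shift along the tool's x, y, z in m, then the turn about the tool's z in degrees. In form: claw tx ty tz roll; .... A call has 1 to 8 rows; each row shifts and turns the commanded pose from where the row before left it, along the tool's axes as they then stand; what a row does not reach is not made up. A row lasts 1/8 s, in which the tool goes at most 62.5 mm and 10.7 degrees, less where a joint would pass 70% of its speed; a pose out of reach is approached as far as the arm can. A call is refused whole if a number of a shift passes 0.0625 or a number of a turn 10.7, either way. A call with a gripper value outside its range is refused whole. The fingers move at their own pace and stop on an object; the grip force is fixed at half the most. Time passes only in rows, so rows that do not move let the fingers close. It gives the time, the measured TCP pose, the force and the opening at its end, in the units of the state.
- env.sense(): the state, without advancing time (a new reading comes with each control period).
- camera(name): name is "scene" or "side" or "wrist"; returns a dict with "image" (400x640x3 uint8, red, green, blue), "K" (3x3 intrinsics, pixels), "k1" (the pictures are not rectified: a ray, as slopes to the right and down, at radius r is drawn at 1 + k1 r^2 times it, then the intrinsics apply), "xyz" and "rotation" of the camera in the world. Camera axes: x right, y up, looking along -z (the intrinsics and any distortion apply to the point x, -y, -z); pixel columns grow to the right and rows downward; lengths in m; the calibration is good to about 2 mm. A picture is of the moment at which its call begins. There is no depth.
- env.sign_off(): hands the job in, once; it reports no verdict.
The state is a dict: "t": time; "qpos": joint angles; "joint_vel": joint speeds; "effort": joint torques, N m; "tcp_pos": TCP position; "ee_rot": TCP orientation; "contact_force": force on the tool from outside, world axes, zero at the start; "moment": the same for the moment, N m; "finger_gap": finger opening in m.
Only numpy, scipy, OpenCV 4.12 (cv2) and the standard library are available. Lean on these libraries where they do the work, as an engineer would, in place of code of your own. Each camera call takes 0.05 s, during which the arm holds its last target.

## Task

Press the dock's thumb lever right down so the chilled gel cassette rises, take the cassette out, and press its foot squarely into the sprung clip of the slanted loading stand until it is fully home, centred and lying along the panel. Switch the stand's lamp on as well, let go of everything, and do not disturb the tip box, the bottle or the jar.

Things in the scene. Friction and masses are not known exactly. Their poses are not given: they have to be found in the camera images.
- dock: Chilled cassette dock: fixed aluminium block 96 x 150 mm (x, y), top 126 mm above the bench, with a slot between two rows of tube wells, on a white base 130 x 166 x 50 mm; origin at the centre of its underside, z up. Dock and stand swap left and right from start to start; both may be turned up to 0.35 rad.
- slot_mouth (a point): Middle of the slot in the dock's top, 126 mm above the bench; 104 mm along the dock's y, 11 mm across (x). The cassette stands in it on its foot, width along the dock's y, its top edge first 2 mm below the dock's top, so it cannot be pinched until the lever lifts it; then 38 mm stand out.
- eject_lever (a joint): Thumb lever on the dock's +y end, pivot 107 mm above the bench, 58 mm from the dock's centre along +y. 0 = up (cassette seated), 0.5 rad = pressed right down to its stop (cassette risen 40 mm). Needs 5 to 8 N on the pad; friction holds it where it is left, so the cassette stays up.
- eject_pad (a point): Middle of the upper face of the lever's grey ribbed pad (38 mm in x, 34 mm in y, 8 mm thick): 126 mm above the bench when up, 91 mm when pressed right down, about 50 mm clear of the dock's end.
- cassette_mid (a point): Centre of the gel cassette, a flat rigid plate 100 mm wide (its y), 110 mm tall (its z, foot to top edge), 8 mm thick (its x), 0.08 to 0.15 kg; white frame, pale window, wells near the top edge; foot edge rounded to 6 mm thick. The centre is 55 mm above the foot. Pinch it across the 8 mm by the upper 20 to 30 mm, at mid width.
- cassette_foot (a point): Middle of the cassette's foot edge (lowest edge), 55 mm below its centre along its z.
- stand: Gel-loading stand: fixed base 150 x 200 x 22 mm (x -75 to 75, y -70 to 130 mm from its origin on the bench), z up. Its lit panel looks to the stand's +x (away from the robot) and leans back 30 degrees, its top towards -x; the lamp switch is on the base at +y.
- cradle: Panel and clip of the stand. Origin: middle of the clip's floor, at the panel face, 40 mm above the bench. z runs up along the face (30 degrees from vertical), x points out of the face, y along the clip. Face at x = 0, 112 mm wide, ends at z = 62 mm. Cassette home: foot at z = 0, centre at x = 4, y = 0, z = 55 mm, its z along this z, either broad face outwards; its top 48 mm clear of the panel.
- clip_mouth (a point): Middle of the clip's mouth, at cradle x = 5.5, y = 0, z = 37 mm. Two steel spring leaves (y from -46 to 46 mm) stand before the panel face: mouth 11 mm wide here, narrowing to 5 mm at z = 14 mm. They part as the cassette's foot is pushed in along -z (6 to 15 N; its own weight will not do it), then squeeze it against the face.
- lamp_switch (a joint): Rocker switch of the lamp, black, 60 mm (stand x) x 30 mm, on the stand's base. 0 = off (the +x end stands high), 0.3 rad = on (the +x end pressed right down). Needs 2 to 4 N near the end; it stays as it is left.
- lamp_on_end (a point): Upper face of the rocker's +x end (with the white bar), 24 mm from its pivot: where to press. 45 mm above the bench when off, 38 mm when on; 60 mm to the +x and 98 mm to the +y of the stand's origin.
- tip_box_mid (a point): Bystander: grey box of pipette tips 86 x 122 x 63 mm, loose; point 30 mm above its underside.
- buffer_bottle_mid (a point): Bystander: white buffer bottle, 62 mm diameter, 145 mm tall, loose; point 70 mm above its underside.
- stain_jar_mid (a point): Bystander: low amber jar with a white lid, 60 mm diameter, 62 mm tall, loose; point 30 mm above its underside.

How it is judged:
By the outcome, as a careful person would: the job done as asked, in the order asked, and still so for the second after the job is handed in, with the robot touching nothing.
It also fails if it takes over 58 s, if anything falls off the work surface, if the arm or the gripper's body presses on something with over 40 N, if the wrist force passes 120 N, or if a joint passes its speed limit or range.

## Working session

There is one attempt and no reset: what is moved stays moved. The work goes in short steps, Python scripts to look and compute and a tool call to move; the robot and the scene stay as the last step left them, time stands still between calls to the robot, and variables do not carry over. Pictures are saved under pics/ and viewed, and the job is handed in when it is done.

Besides the shell and the picture viewer there is one more tool, called in YAML: its name, and indented under it one key for each argument. servo_tool: Moves the arm, as the interface text tells. Its arguments: {"type":"object","properties":{"moves":{"type":"string"}},"required":["moves"]}

```bash
ls; mkdir -p pics; python3 - <<'E'
from workcell import env, camera
import cv2
print(env.sense())
for n in ["scene","side","wrist"]:
    c=camera(n); cv2.imwrite(f"pics/{n}0.png",c["image"][:,:,::-1]); print(n,c["K"],c["k1"],c["xyz"],c["rotation"])
E
```

```text
pics
{'t': 0.0, 'qpos': array([ 9.29673710e+01,  1.46536440e+01,  6.13086877e+00, -2.72305371e-02,
       -8.15824058e+01, -1.63072405e+01]), 'joint_vel': array([-0.03274931, -0.00125666,  0.06111432, -0.02014155, -0.16975197,
        0.12210314]), 'effort': array([-9.88069005e-04, -3.86633027e+01,  2.37949419e+01,  5.36550969e+00,
       -6.02371496e-03,  8.02802731e-06]), 'tcp_pos': array([0.12671973, 0.53469948, 0.23039156]), 'ee_rot': array([ 1.79891488e+02, -3.68739834e-03, -1.33438770e+01]), 'contact_force': array([-0.01450162, -0.23463757, -0.14030391]), 'moment': array([0.01355912, 0.04448284, 0.02927123]), 'finger_gap': 0.0853183019269684}
scene [[459.4173736    0.         318.88661736]
 [  0.         459.4173736  192.00690487]
 [  0.           0.           1.        ]] -0.11833890171304748 [ 1.05041845 -0.4542105   0.68812732] [52.16545461 -1.26049172 45.01703336]
side [[428.69744953   0.         321.15069432]
 [  0.         428.69744953 205.40027788]
 [  0.           0.           1.        ]] 0.014379134939852531 [ 0.39118696 -0.51955815  0.76968065] [ 42.79188426   1.09665102 -17.91076875]
wrist [[310.65441797   0.         319.44929277]
 [  0.         310.65441797 201.12754901]
 [  0.           0.           1.        ]] -0.0470290723041886 [0.1919453  0.51899989 0.37439457] [-1.54131059e+01 -2.38662675e-02 -1.03444432e+02]
```

View pics/scene0.png

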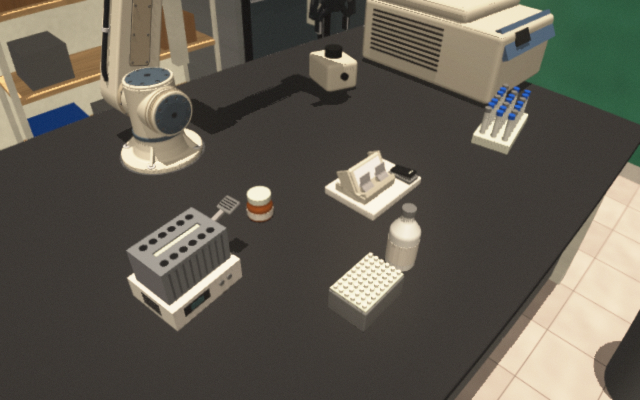

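View pics/side0.png

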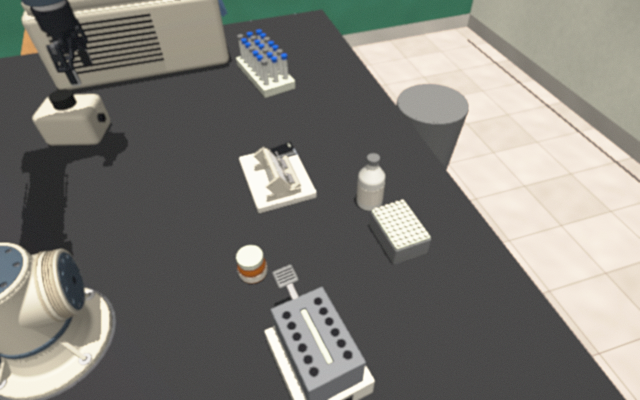

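View pics/wrist0.png

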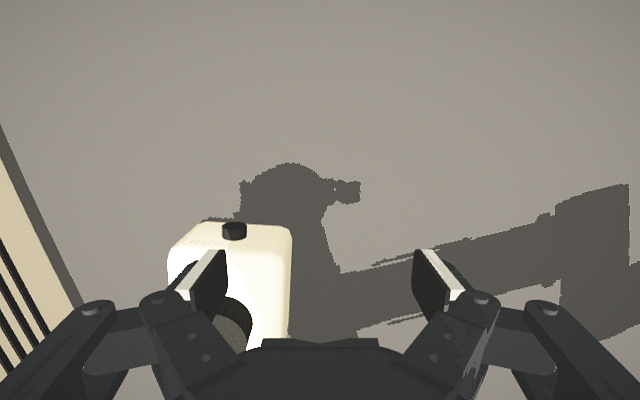

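```bash
cat > h.py <<'E'
import numpy as np, cv2, pickle
from scipy.spatial.transform import Rotation as Ro
def load(f): return pickle.load(open(f,'rb'))
def snap(name,f):
    from workcell import camera
    c=camera(name); pickle.dump(dict(c),open(f'pics/{f}.pkl','wb')); cv2.imwrite(f'pics/{f}.png',c['image'][:,:,::-1]); return c
def proj(c,P):
    P=np.atleast_2d(P); R=Ro.from_euler('xyz',c['rotation'],degrees=True).as_matrix()
    q=(P-np.array(c['xyz']))@R; u=q[:,0]/-q[:,2]; v=-q[:,1]/-q[:,2]; r=u*u+v*v; s=1+c['k1']*r
    K=np.array(c['K']); return np.stack([K[0,0]*u*s+K[0,2],K[1,1]*v*s+K[1,2]],1)
def ray(c,px):
    K=np.array(c['K']); d=np.array([(px[0]-K[0,2])/K[0,0],(px[1]-K[1,2])/K[1,1]]); s=d.copy()
    for _ in range(20): s=d/(1+c['k1']*(s@s))
    R=Ro.from_euler('xyz',c['rotation'],degrees=True).as_matrix()
    return np.array(c['xyz']), R@np.array([s[0],-s[1],-1.])
def atz(c,px,z):
    o,d=ray(c,px); return o+d*(z-o[2])/d[2]
def crop(c,f,x0,y0,x1,y1,k,draw=None):
    im=c['image'][y0:y1,x0:x1,::-1]; im=cv2.resize(im,None,fx=k,fy=k,interpolation=cv2.INTER_CUBIC)
    im=np.ascontiguousarray(im)
    for x in range((x0+9)//10*10,x1,10):
        cv2.line(im,((x-x0)*k,0),((x-x0)*k,4 if x%50 else 12),(0,255,255),1)
        if x%20==0: cv2.putText(im,str(x),((x-x0)*k,22),0,.35,(0,255,255),1)
    for y in range((y0+9)//10*10,y1,10):
        cv2.line(im,(0,(y-y0)*k),(4 if y%50 else 12,(y-y0)*k),(0,255,255),1)
        if y%20==0: cv2.putText(im,str(y),(14,(y-y0)*k+4),0,.35,(0,255,255),1)
    if draw is not None:
        for p in draw: cv2.circle(im,(int((p[0]+.5-x0)*k),int((p[1]+.5-y0)*k)),3,(0,0,255),1)
    cv2.imwrite(f'pics/{f}.png',im)
E
python3 - <<'E'
from h import *
s=snap('scene','s1'); d=snap('side','d1')
crop(s,'s1dock',110,180,290,330,4); crop(s,'s1stand',310,130,450,290,4)
crop(d,'d1dock',230,230,390,400,4) if 0 else crop(d,'d1dock',230,240,390,390,4); crop(d,'d1stand',225,130,325,220,6)
E
```

```text
(no output)
```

View pics/s1dock.png

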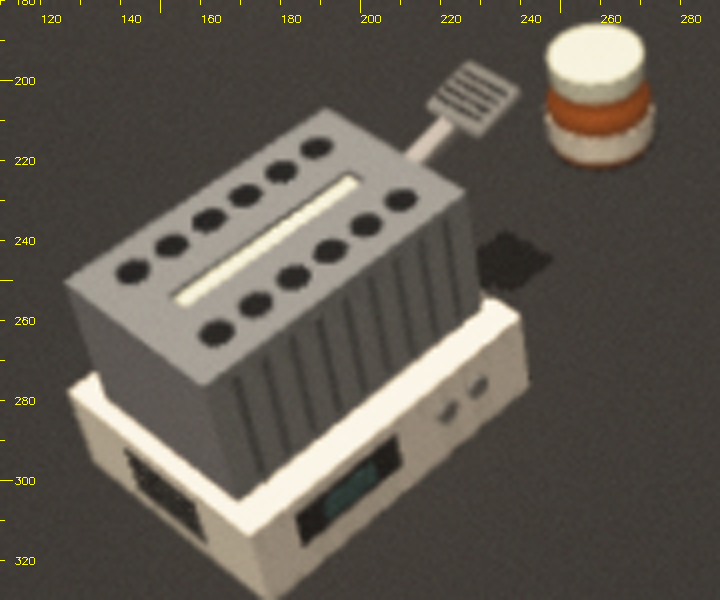

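View pics/s1stand.png

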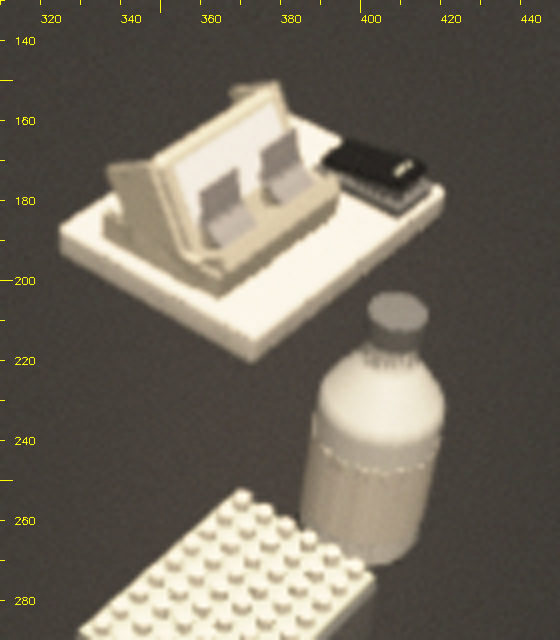

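View pics/d1dock.png

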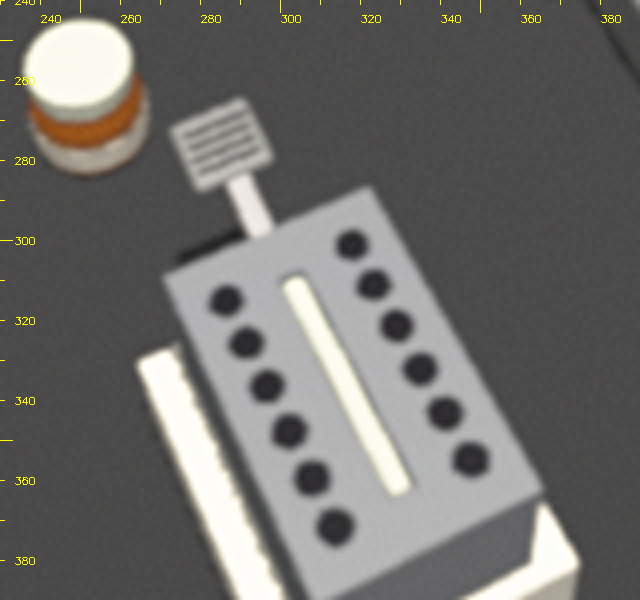

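View pics/d1stand.png

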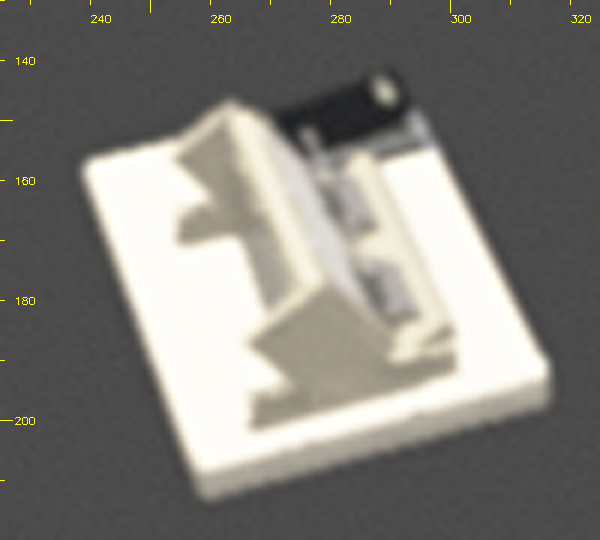

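```bash
cat > fit.py <<'E'
from h import *
from scipy.optimize import least_squares
s=load('pics/s1.pkl'); d=load('pics/d1.pkl')
dock=[(s,(126.1,250.1),(-48,-75,126)),(s,(191.1,206.6),(-48,75,126)),(s,(226.3,227.1),(48,75,126)),(s,(160.3,275.8),(48,-75,126)),
(s,(171.6,312.8),(65,-83,50)),(s,(240.1,259.1),(65,83,50)),(s,(126.6,277.1),(-65,-83,50)),
(s,(197.1,224.6),(0,52,126)),(s,(155.3,254.1),(0,-52,126)),
(d,(322.1,286.4),(48,75,126)),(d,(270.4,308.9),(-48,75,126)),(d,(365.1,362.1),(48,-75,126)),(d,(307.1,389.6),(-48,-75,126)),
(d,(303.4,308.4),(0,52,126)),(d,(329.1,362.6),(0,-52,126))]
stand=[(s,(324.6,188.3),(-75,-70,22)),(s,(372.1,217.1),(75,-70,22)),(s,(420.8,177.1),(75,130,22)),
(d,(238.4,156.3),(-75,130,22)),(d,(257.4,208),(-75,-70,22)),(d,(316.3,191.6),(75,-70,22)),
(s,(410.3,171.6),(60,98,45)),(d,(289.1,144.9),(60,98,45))]
def T(p,P):
    c,sn=np.cos(p[2]),np.sin(p[2]); P=np.array(P,float)/1000
    return np.stack([p[0]+c*P[:,0]-sn*P[:,1],p[1]+sn*P[:,0]+c*P[:,1],P[:,2]],1)
def fit(L,p0):
    f=lambda p: np.concatenate([proj(c,T(p,[P]))[0]-np.array(u) for c,u,P in L])
    return least_squares(f,p0,loss='soft_l1')
if __name__=="__main__":
  for n,L,p0 in [('dock',dock,[.45,-.3,0]),('stand',stand,[.5,.1,0])]:
    r=fit(L,p0); print(n,r.x,np.degrees(r.x[2])); print(np.round(r.fun.reshape(-1,2),1).tolist())
    p=r.x
    for cam in 'sd':
      LL=[l for l in L if l[0] is (s if cam=='s' else d)]; print(cam,fit(LL,p0).x)
    if n=='dock': print('pad',T(p,[(0,75+50,126)]))
  for nm,u,v in [('p1',(348.8,170.3),(280.4,175.4)),('p2',(378.3,150.8),(264.6,147.1)),
    ('padtop',(227,195),(290.6,264.3)),('padR',(239.6,202.6),(298,279)),('padB',(230.2,213.6),(280,287)),('padL',(216.7,205.3),(272.2,271.8)),
    ('bottletop',(409,204),(373.5,158)),('jarlid',(258.5,194),(249.2,252.5)),('box',(330,290),(380,215))]:
    a,da=ray(s,u); b,db=ray(d,v)
    t=np.linalg.lstsq(np.stack([da,-db],1),b-a,rcond=None)[0]
    print(nm,np.round((a+da*t[0]+b+db*t[1])/2,4),np.linalg.norm(a+da*t[0]-b-db*t[1]))
  print([atz(s,(x,y),.063).round(3) for x,y in [(331,289),(370,254),(402,274),(366,307)]])
E
python3 fit.py
```

```text
dock [ 0.46848353 -0.21134921  0.139682  ] 8.00318926538197
[[-0.8, -0.7], [-0.1, -0.2], [-0.4, 0.4], [-0.7, 0.1], [-0.5, 0.5], [-0.7, -0.5], [-0.2, -0.2], [1.5, -1.5], [-2.5, 0.6], [-0.1, -0.8], [0.2, -1.2], [-0.0, -0.7], [0.8, 0.5], [-1.1, -1.2], [1.1, -0.8]]
s [ 0.46914656 -0.21079987  0.14454831]
d [ 0.46782527 -0.21234213  0.13409106]
pad [[ 0.45108    -0.08756667  0.126     ]]
stand [0.51695129 0.25818249 0.04549821] 2.606855149394785
[[-1.7, -1.8], [0.6, -2.4], [-0.1, -0.1], [0.0, 0.2], [0.2, -0.1], [0.6, -0.3], [-0.3, 0.8], [0.5, -0.0]]
s [0.52035059 0.25556923 0.06154741]
d [0.51611107 0.25827237 0.04340216]
p1 [0.5111 0.1977 0.0966] 0.0010040769771046255
p2 [0.5002 0.3165 0.091 ] 0.0017999376911199325
padtop [ 0.4618 -0.0917  0.156 ] 0.0019549800994122326
padR [ 0.4712 -0.0852  0.1239] 0.029433460549487724
padB [ 0.4383 -0.0789  0.0837] 0.006620209308802461
padL [ 0.4301 -0.0888  0.1234] 0.026325421555212395
bottletop [0.7109 0.1359 0.1481] 0.009279193337282662
jarlid [0.3999 0.0285 0.0603] 0.005660387077343195
box [ 0.6863 -0.0152  0.0673] 0.07904262714356082
[array([ 0.701, -0.056,  0.063]), array([0.694, 0.059, 0.063]), array([0.768, 0.063, 0.063]), array([ 0.77 , -0.042,  0.063])]
```

```bash
cat > plan.py <<'E'
import numpy as np
def plan(cur,psi,wps,claw=0,vmax=.06,wmax=10.5):
    """wps: list of (x,y,z,psi). prints rows in tool axes."""
    cur=np.array(cur,float)
    for w in wps:
        w=list(w); cl=w[4] if len(w)>4 else claw
        d=np.array(w[:3])-cur; da=w[3]-psi
        n=max(1,int(np.ceil(max(np.linalg.norm(d)/vmax,abs(da)/wmax))))
        rows=[]
        for k in range(n):
            t=np.radians(psi); c,s=np.cos(t),np.sin(t); step=d/n
            tx=c*step[0]+s*step[1]; ty=s*step[0]-c*step[1]; tz=-step[2]
            rows.append(f"{cl} {tx:.4f} {ty:.4f} {tz:.4f} {-da/n:.2f}"); psi+=da/n
        cur=np.array(w[:3]); print(w,n,'rows:'); 
        for i in range(0,n,8): print('  '+'; '.join(rows[i:i+8]))
E
python3 -c "
from plan import *
plan([.1267,.5347,.2304],-13.34,[(.53,.28,.25,-87)])"
```

```text
[0.53, 0.28, 0.25, -87] 8 rows:
  0 0.0564 0.0193 -0.0025 9.21; 0 0.0588 0.0101 -0.0025 9.21; 0 0.0596 0.0005 -0.0025 9.21; 0 0.0589 -0.0090 -0.0025 9.21; 0 0.0567 -0.0183 -0.0025 9.21; 0 0.0531 -0.0272 -0.0025 9.21; 0 0.0480 -0.0353 -0.0025 9.21; 0 0.0418 -0.0425 -0.0025 9.21
```

servo_tool:
  moves: "1 0.0564 0.0193 -0.0025 9.2; 1 0.0588 0.0101 -0.0025 9.2; 1 0.0596 0.0005 -0.0025 9.2; 1 0.0589 -0.0090 -0.0025 9.2; 1 0.0567 -0.0183 -0.0025 9.2; 1 0.0531 -0.0272 -0.0025 9.2; 1 0.0480 -0.0353 -0.0025 9.2; 1 0.0418 -0.0425 -0.0025 9.2"

```text
t: 1.25
tcp_pos: [0.5317, 0.2795, 0.2513]
ee_rot: [180.0, 0.0, -87.2]
contact_force: [0.5, 0.8, -0.4]
finger_gap: 0.0001
```

servo_tool:
  moves: "1 0 0 0 0; 1 0 0 0 0"

```text
t: 1.5
tcp_pos: [0.5301, 0.2806, 0.2509]
ee_rot: [180.0, -0.0, -86.9]
contact_force: [-0.3, 0.0, 0.3]
finger_gap: -0.0002
```

```bash
python3 - <<'E'
from h import *
w=snap('wrist','w1'); print(w['xyz'],w['rotation'])
E
```

```text
[0.53337392 0.21292908 0.39477372] [-1.55055168e+01  1.21005683e-02 -1.77039013e+02]
```

View pics/w1.png

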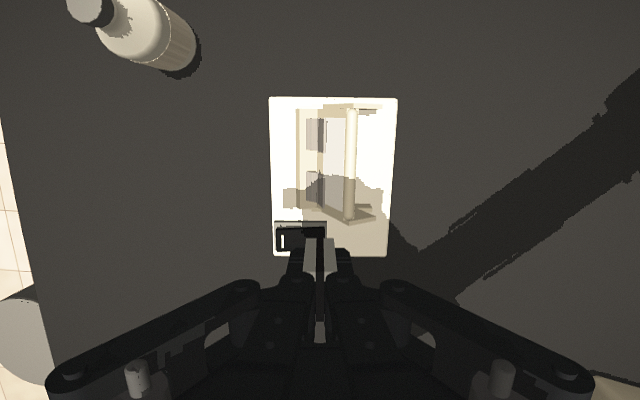

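```bash
python3 - <<'E'
from h import *
w=load('pics/w1.pkl'); crop(w,'w1c',258,90,408,235,5); crop(w,'w1d',258,140,408,265,5)
E
```

```text
(no output)
```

View pics/w1c.png

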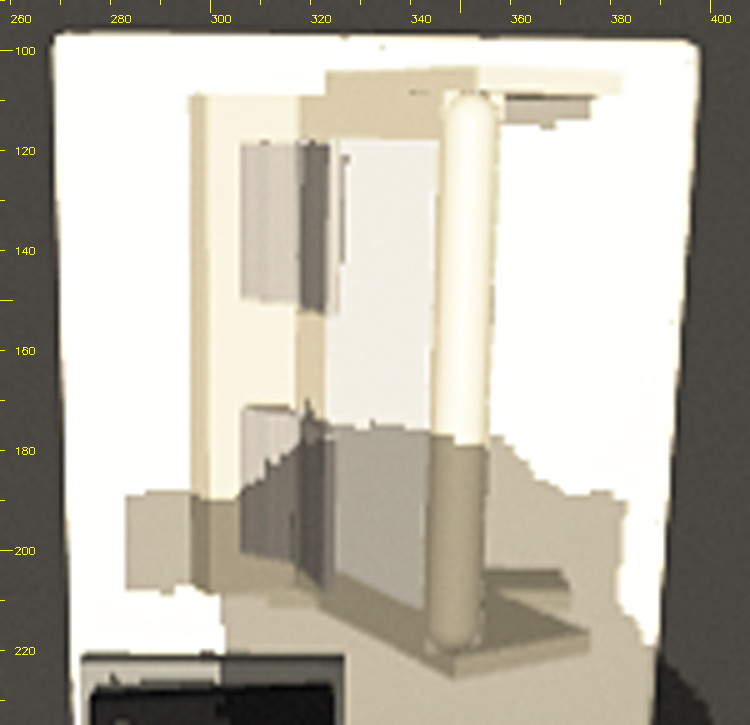

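View pics/w1d.png

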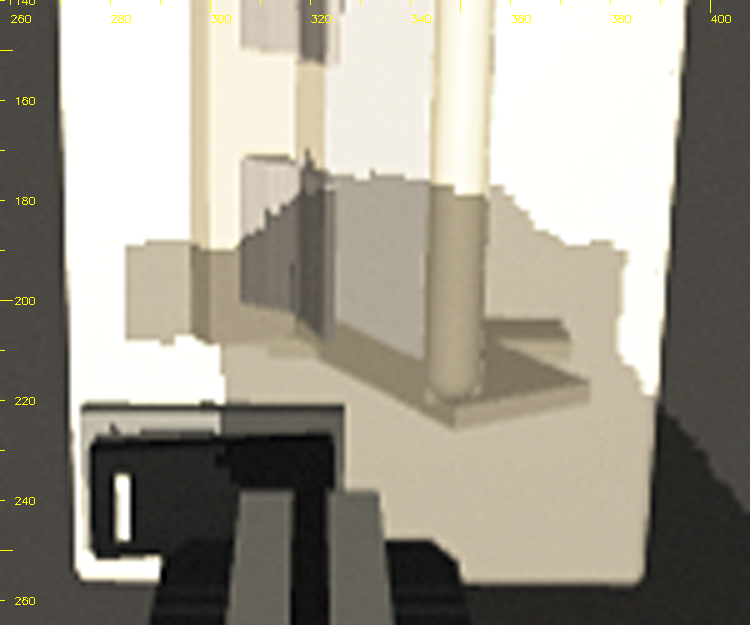

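```bash
cat > fit2.py <<'E'
from fit import *
w=load('pics/w1.pkl')
W=[(w,(268.1,96.1),(75,-70,22)),(w,(397.3,97.2),(-75,-70,22)),(w,(272.8,256),(75,130,22)),(w,(386.6,256.4),(-75,130,22)),(w,(282.2,241),(60,98,45))]
r=fit(W,[.52,.25,0]); print(r.x,np.degrees(r.x[2]),r.fun.reshape(-1,2).round(1).tolist())
r2=fit(W+stand,[.52,.25,0]); print(r2.x,np.degrees(r2.x[2]),r2.fun.reshape(-1,2).round(1).tolist())
def cr(p,cx,P):
    P=np.array(P,float); a=np.radians(30)
    return T(p,np.stack([cx+P[:,0]*np.cos(a)-P[:,2]*np.sin(a),P[:,1],40+P[:,0]*np.sin(a)+P[:,2]*np.cos(a)],1))
if __name__=="__main__":
  for cx in (15,20,25):
    pts=cr(r.x,cx,[(0,-56,0),(0,-56,62),(0,56,62),(11,-46,37),(11,46,37),(5,-46,14),(5,46,14)])
    print(cx,proj(w,pts).round(1).tolist(), proj(s,pts).round(1).tolist())
E
python3 fit2.py
```

```text
[0.51615907 0.2611296  0.04532752] 2.5970757562524556 [[-0.8, -0.0], [0.7, -0.1], [0.2, 0.2], [0.5, 0.5], [-0.5, -0.5]]
[0.51630951 0.2607441  0.04560699] 2.6130880481537817 [[-1.0, -0.3], [0.6, -0.4], [0.1, -0.0], [0.4, 0.2], [-0.6, -0.8], [-1.2, -2.4], [1.1, -3.1], [0.3, -0.6], [-0.4, -0.3], [-0.3, -0.8], [0.0, -0.9], [0.1, 0.3], [0.0, -0.6]]
15 [[319.6, 108.6], [352.8, 107.7], [349.1, 221.4], [328.6, 118.4], [327.4, 207.4], [322.0, 118.1], [321.3, 201.6]] [[356.8, 193.4], [347.9, 168.8], [377.4, 149.8], [357.7, 176.7], [381.6, 160.6], [359.1, 185.9], [382.7, 169.5]]
20 [[315.0, 108.6], [347.5, 107.7], [344.2, 221.4], [323.5, 118.3], [322.7, 207.4], [317.3, 118.1], [316.9, 201.6]] [[358.5, 194.3], [349.6, 169.7], [379.0, 150.6], [359.4, 177.6], [383.3, 161.4], [360.8, 186.8], [384.4, 170.3]]
25 [[310.5, 108.6], [342.1, 107.6], [339.4, 221.4], [318.5, 118.3], [318.0, 207.4], [312.6, 118.1], [312.5, 201.6]] [[360.3, 195.2], [351.3, 170.6], [380.7, 151.4], [361.2, 178.5], [385.0, 162.2], [362.5, 187.8], [386.1, 171.1]]
```

```bash
python3 -c "
from plan import *
plan([.5301,.2806,.2509],-86.9,[(.453,-.05,.25,-82)],1)"
```

```text
[0.453, -0.05, 0.25, -82] 6 rows:
  1 0.0543 0.0158 0.0002 -0.82; 1 0.0541 0.0166 0.0002 -0.82; 1 0.0539 0.0174 0.0002 -0.82; 1 0.0536 0.0181 0.0002 -0.82; 1 0.0533 0.0189 0.0002 -0.82; 1 0.0531 0.0196 0.0002 -0.82
```

servo_tool:
  moves: "1 0.0543 0.0158 0.0002 -0.82; 1 0.0541 0.0166 0.0002 -0.82; 1 0.0539 0.0174 0.0002 -0.82; 1 0.0536 0.0181 0.0002 -0.82; 1 0.0533 0.0189 0.0002 -0.82; 1 0.0531 0.0196 0.0002 -0.82; 1 0 0 0 0; 1 0 0 0 0"

```text
t: 2.55
tcp_pos: [0.4527, -0.049, 0.2504]
ee_rot: [-179.9, 0.0, -81.9]
contact_force: [-0.1, 0.1, 0.4]
finger_gap: -0.0003
```

```bash
python3 - <<'E'
from h import *
w=snap('wrist','w2'); print(w['xyz'],w['rotation'])
crop(w,'w2c',220,0,420,260,3)
E
```

```text
[ 0.46161985 -0.11626823  0.3942509 ] [-1.55319293e+01  1.12034243e-01 -1.72051647e+02]
```

View pics/w2.png

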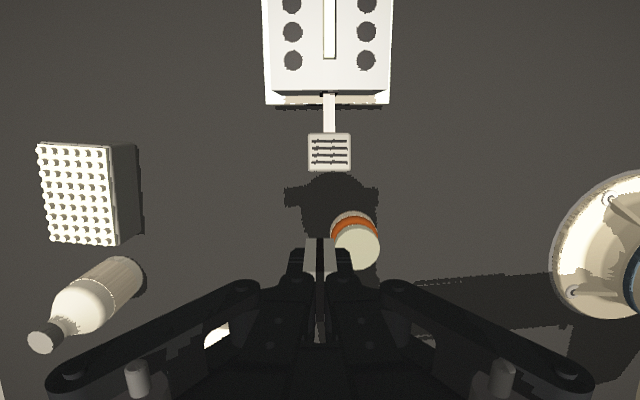

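View pics/w2c.png

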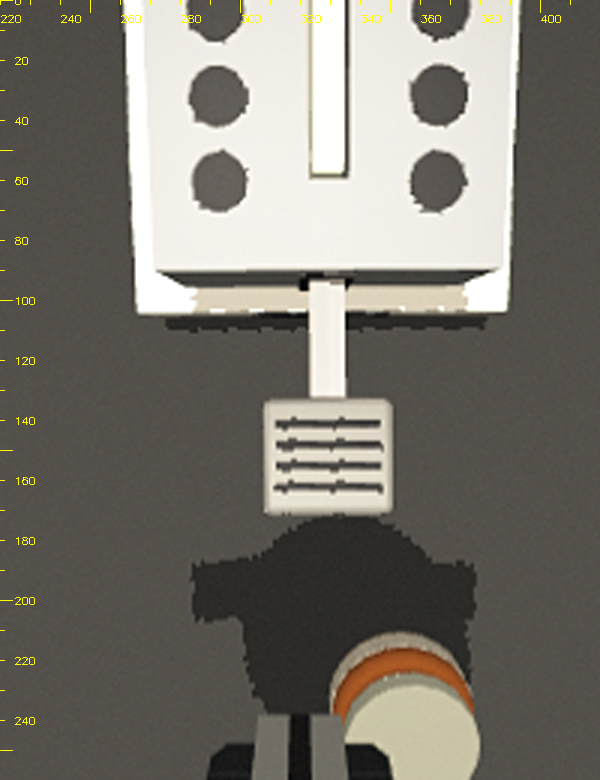

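```bash
python3 - <<'E'
from fit import *
w=load('pics/w2.pkl')
print('pad',atz(w,(329,151.5),.126), 'corner',[atz(w,p,.126).round(4) for p in [(271.5,89.6),(387,89.6),(329.3,58.7),(307.7,132.6),(350.4,132.6),(307.7,171),(350.4,171)]])
p=fit(dock,[.45,-.3,0]).x; print(T(p,[(48,75,126),(-48,75,126),(0,52,126),(0,125,126)]).round(4))
W=[(w,(271.1,89.2),(48,75,126)),(w,(386.8,89.2),(-48,75,126)),(w,(329,58.5),(0,52,126))]
r=fit(dock+W*3,p);print(r.x)
E
```

```text
pad [ 0.44982346 -0.08732356  0.126     ] corner [array([ 0.5039, -0.131 ,  0.126 ]), array([ 0.4101, -0.1442,  0.126 ]), array([ 0.4604, -0.1609,  0.126 ]), array([ 0.47  , -0.1006,  0.126 ]), array([ 0.4342, -0.1056,  0.126 ]), array([ 0.4658, -0.068 ,  0.126 ]), array([ 0.4288, -0.0732,  0.126 ])]
[[ 0.5056 -0.1304  0.126 ]
 [ 0.4105 -0.1438  0.126 ]
 [ 0.4612 -0.1599  0.126 ]
 [ 0.4511 -0.0876  0.126 ]]
[ 0.46805701 -0.21207058  0.14205361]
```

```bash
python3 -c "
from plan import *
plan([.4527,-.049,.2504],-81.9,[(.449,-.0825,.14,-81.9),(.449,-.0825,.10,-81.9)],1,.05)"
```

```text
[0.449, -0.0825, 0.14, -81.9] 3 rows:
  1 0.0109 0.0028 0.0368 -0.00; 1 0.0109 0.0028 0.0368 -0.00; 1 0.0109 0.0028 0.0368 -0.00
[0.449, -0.0825, 0.1, -81.9] 1 rows:
  1 0.0000 -0.0000 0.0400 -0.00
```

servo_tool:
  moves: "1 0.0109 0.0028 0.0368 0; 1 0.0109 0.0028 0.0368 0; 1 0.0109 0.0028 0.0368 0; 1 0 0 0.010 0; 1 0 0 0.010 0; 1 0 0 0.010 0; 1 0 0 0.010 0"

```text
t: 3.48
tcp_pos: [0.4505, -0.0822, 0.1015]
ee_rot: [-179.9, -0.0, -81.9]
contact_force: [-3.0, 1.5, 7.9]
finger_gap: -0.0002
```

servo_tool:
  moves: "1 0 0 0.006 0; 1 0 0 0 0"

```text
t: 3.72
tcp_pos: [0.4506, -0.0826, 0.0952]
ee_rot: [-179.9, -0.1, -81.9]
contact_force: [-0.6, -1.0, 1.3]
finger_gap: -0.0003
```

servo_tool:
  moves: "1 0 0 0.003 0; 1 0 0 0 0"

```text
t: 3.98
tcp_pos: [0.4507, -0.0831, 0.0923]
ee_rot: [-179.8, -0.1, -81.9]
contact_force: [-1.0, -1.6, 5.3]
finger_gap: -0.0005
```

servo_tool:
  moves: "1 0 0 0.003 0; 1 0 0 0 0"

```text
t: 4.22
tcp_pos: [0.451, -0.0833, 0.0914]
ee_rot: [-179.8, -0.1, -81.9]
contact_force: [-6.8, 0.9, 20.7]
finger_gap: 0.0001
```

```bash
python3 - <<'E'
from h import *
w=snap('wrist','w3'); s=snap('scene','s3'); crop(s,'s3c',110,160,290,310,4)
E
```

```text
(no output)
```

View pics/s3c.png

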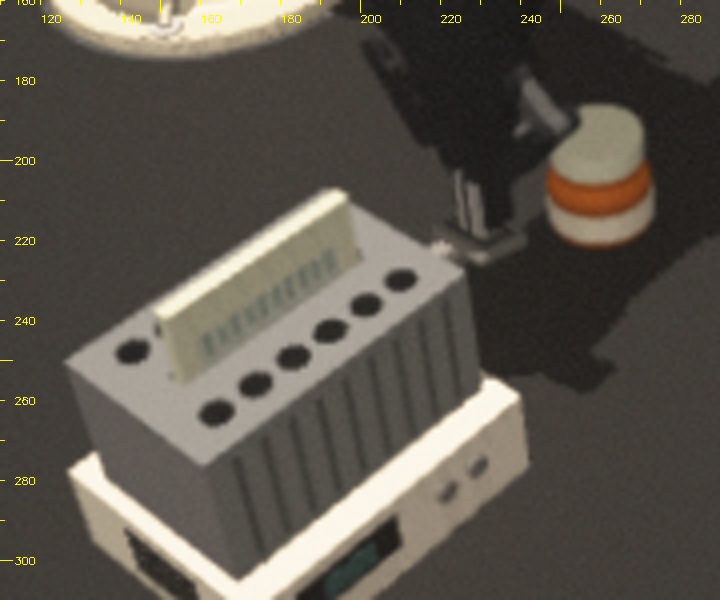

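```bash
python3 -c "
from plan import *
plan([.451,-.0833,.0885],-81.9,[(.451,-.0833,.2,-81.9,1),(.468,-.212,.20,-81.9,.5),(.468,-.212,.136,-81.9,.5)],1,.05)"
```

```text
[0.451, -0.0833, 0.2, -81.9, 1] 3 rows:
  1 0.0000 -0.0000 -0.0372 -0.00; 1 0.0000 -0.0000 -0.0372 -0.00; 1 0.0000 -0.0000 -0.0372 -0.00
[0.468, -0.212, 0.2, -81.9, 0.5] 3 rows:
  0.5 0.0433 0.0004 -0.0000 -0.00; 0.5 0.0433 0.0004 -0.0000 -0.00; 0.5 0.0433 0.0004 -0.0000 -0.00
[0.468, -0.212, 0.136, -81.9, 0.5] 2 rows:
  0.5 0.0000 -0.0000 0.0320 -0.00; 0.5 0.0000 -0.0000 0.0320 -0.00
```

servo_tool:
  moves: "1 0 0 -0.0372 0; 1 0 0 -0.0372 0; 1 0 0 -0.0372 0; 0.5 0.0433 0.0004 0 0; 0.5 0.0433 0.0004 0 0; 0.5 0.0433 0.0004 0 0; 0.5 0 0 0 0; 0.5 0 0 0 0"

```text
t: 5.32
tcp_pos: [0.4665, -0.2116, 0.1996]
ee_rot: [-180.0, 0.0, -82.0]
contact_force: [-0.4, -0.0, 0.7]
finger_gap: 0.0428
```

```bash
python3 - <<'E'
from h import *
w=snap('wrist','w4'); s=snap('scene','s4'); crop(s,'s4c',110,160,290,310,4)
E
```

```text
(no output)
```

View pics/w4.png

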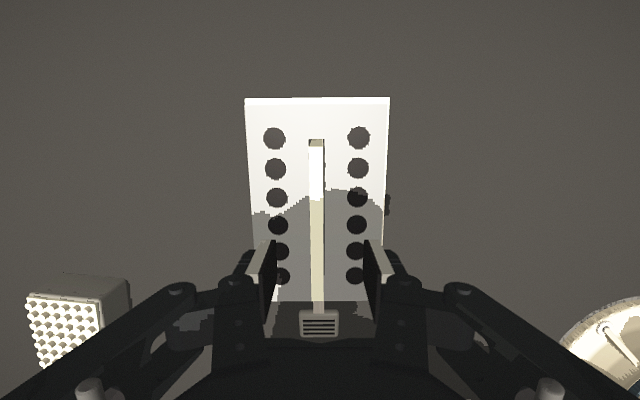

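View pics/s4c.png

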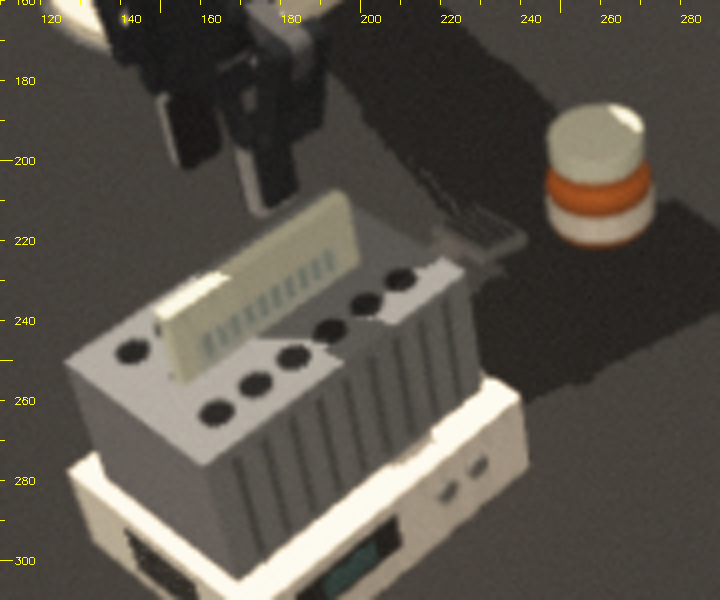

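```bash
python3 - <<'E'
from h import *
w=load('pics/w4.pkl'); crop(w,'w4c',255,90,385,345,3)
a=atz(w,(316,147),.164);b=atz(w,(319.5,310),.164);print(a,b,np.linalg.norm(a-b),(a+b)/2)
E
```

```text
[ 0.47515187 -0.26104344  0.164     ] [ 0.45837967 -0.15463086  0.164     ] 0.10772624436153165 [ 0.46676577 -0.20783715  0.164     ]
```

View pics/w4c.png

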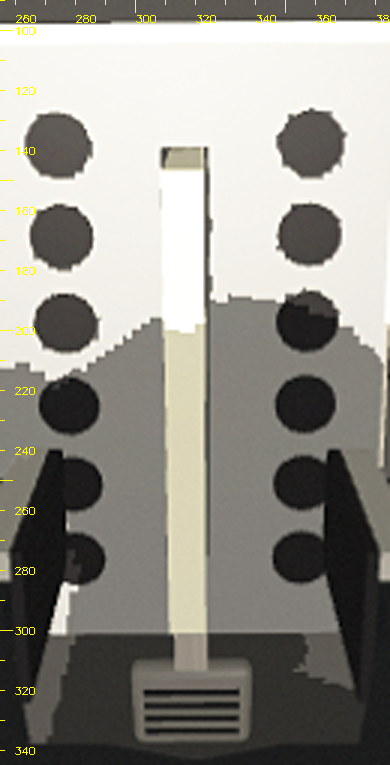

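```bash
python3 - <<'E'
from h import *
w=load('pics/w4.pkl')
a=atz(w,(316.,145.8),.164);b=atz(w,(317.8,300.5),.164);print(a,b,np.linalg.norm(a-b),(a+b)/2)
from workcell import env; print(env.sense()['tcp_pos'])
from plan import plan
c=(a+b)/2
plan([.4665,-.2116,.1996],-82,[(c[0],c[1],.136,-82,.5)],1,.035)
E
```

```text
[ 0.47524353 -0.26171884  0.164     ] [ 0.46049735 -0.16171809  0.164     ] 0.1010821412998607 [ 0.46787044 -0.21171846  0.164     ]
[ 0.46637742 -0.21121878  0.19965425]
[np.float64(0.4678704377016811), np.float64(-0.21171846302291406), 0.136, -82, 0.5] 2 rows:
  0.5 0.0002 -0.0007 0.0318 0.00; 0.5 0.0002 -0.0007 0.0318 0.00
```

Length 101 mm (true 100); centre agrees with the dock fit to 0.3 mm. Descend and pinch.

servo_tool:
  moves: "0.5 0.0002 -0.0007 0.032 0; 0.5 0.0002 -0.0007 0.0318 0; 0.5 0 0 0 0; 1 0 0 0 0; 1 0 0 0 0; 1 0 0 0 0; 1 0 0 0 0"

```text
t: 6.3
tcp_pos: [0.4683, -0.2125, 0.1365]
ee_rot: [-179.9, -0.0, -82.0]
contact_force: [1.2, -0.4, 2.4]
finger_gap: 0.0068
```

servo_tool:
  moves: "1 0 0 -0.015 0; 1 0 0 -0.025 0; 1 0 0 -0.025 0; 1 0 0 -0.025 0; 1 0 0 0 0"

```text
t: 6.92
tcp_pos: [0.4681, -0.2128, 0.2278]
ee_rot: [-179.8, -0.1, -82.0]
contact_force: [0.8, 1.3, -1.7]
finger_gap: 0.0071
```

```bash
python3 - <<'E'
from h import *
w=snap('wrist','w5'); s=snap('scene','s5'); d=snap('side','d5'); crop(s,'s5c',110,130,290,310,3);crop(d,'d5c',230,200,390,380,3)
E
```

```text
(no output)
```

View pics/s5c.png

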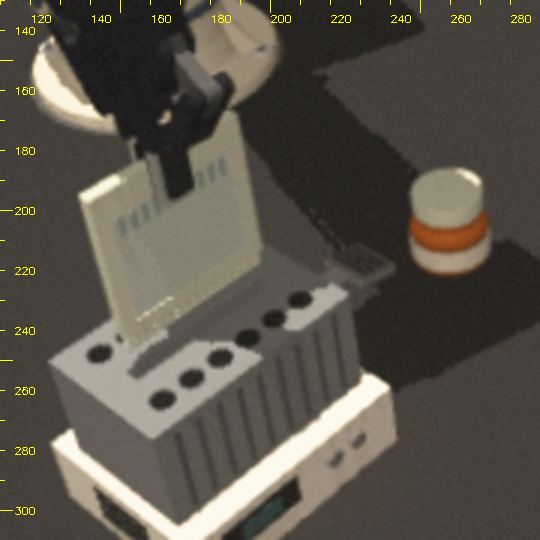

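View pics/w5.png

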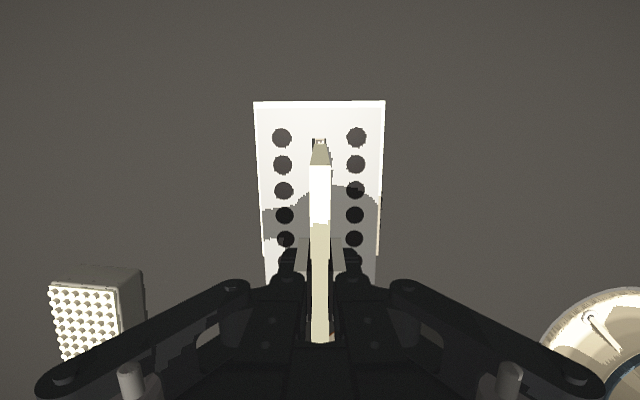

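```bash
python3 -c "
from plan import *
plan([.4681,-.2128,.2278],-82,[(.5235,.2605,.225,-87.4)],1,.06)"
```

```text
[0.5235, 0.2605, 0.225, -87.4] 8 rows:
  1 -0.0576 -0.0151 0.0003 0.68; 1 -0.0578 -0.0144 0.0003 0.68; 1 -0.0580 -0.0137 0.0003 0.68; 1 -0.0581 -0.0130 0.0003 0.68; 1 -0.0583 -0.0124 0.0003 0.68; 1 -0.0584 -0.0117 0.0003 0.68; 1 -0.0585 -0.0110 0.0003 0.68; 1 -0.0587 -0.0103 0.0003 0.68
```

servo_tool:
  moves: "1 -0.0576 -0.0151 0.0003 0.68; 1 -0.0578 -0.0144 0.0003 0.68; 1 -0.0580 -0.0137 0.0003 0.68; 1 -0.0581 -0.0130 0.0003 0.68; 1 -0.0583 -0.0124 0.0003 0.68; 1 -0.0584 -0.0117 0.0003 0.68; 1 -0.0585 -0.0110 0.0003 0.68; 1 -0.0587 -0.0103 0.0003 0.68"

```text
t: 8.07
tcp_pos: [0.5225, 0.2624, 0.2219]
ee_rot: [179.9, -0.1, -87.5]
contact_force: [1.8, -0.5, -1.5]
finger_gap: 0.0068
```

servo_tool:
  moves: "1 0 0 0 0; 1 0 0 0 0; 1 0 0 0 0"

```text
t: 8.45
tcp_pos: [0.523, 0.2597, 0.223]
ee_rot: [180.0, -0.0, -87.5]
contact_force: [-0.6, -0.4, -1.9]
finger_gap: 0.007
```

```bash
python3 - <<'E'
from h import *
w=snap('wrist','w6'); s=snap('scene','s6'); d=snap('side','d6'); crop(s,'s6c',310,90,440,230,5);crop(d,'d6c',225,80,325,220,5)
crop(w,'w6c',240,60,400,260,4)
E
```

```text
(no output)
```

View pics/s6c.png

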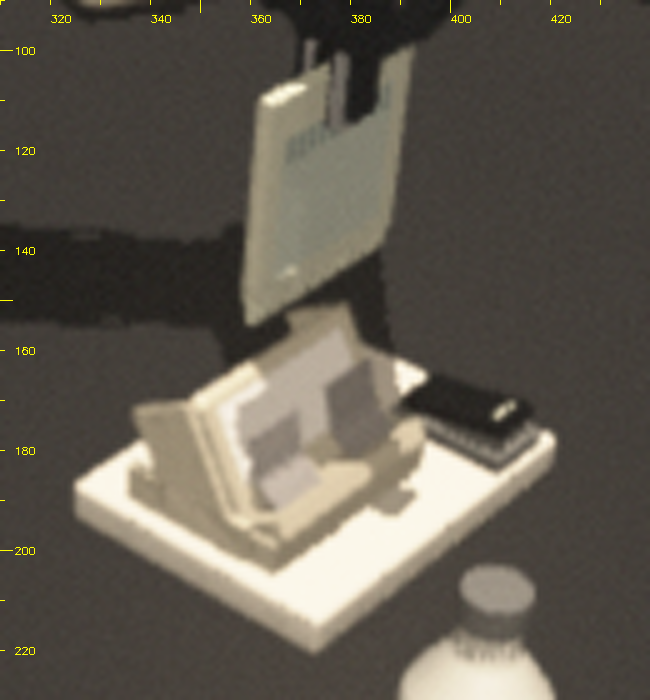

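View pics/d6c.png

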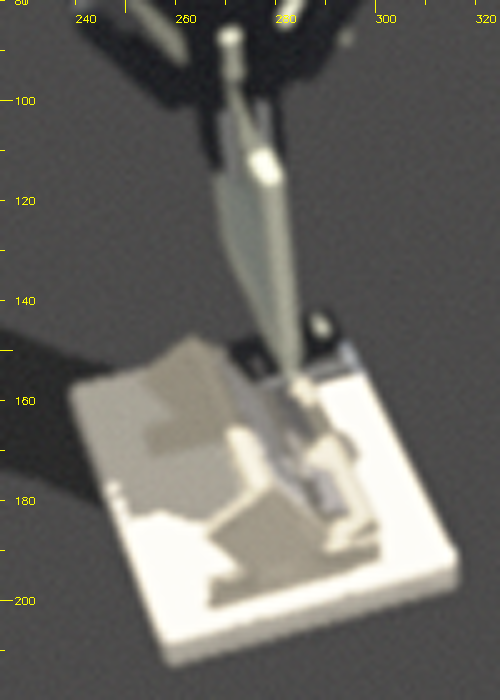

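View pics/w6c.png

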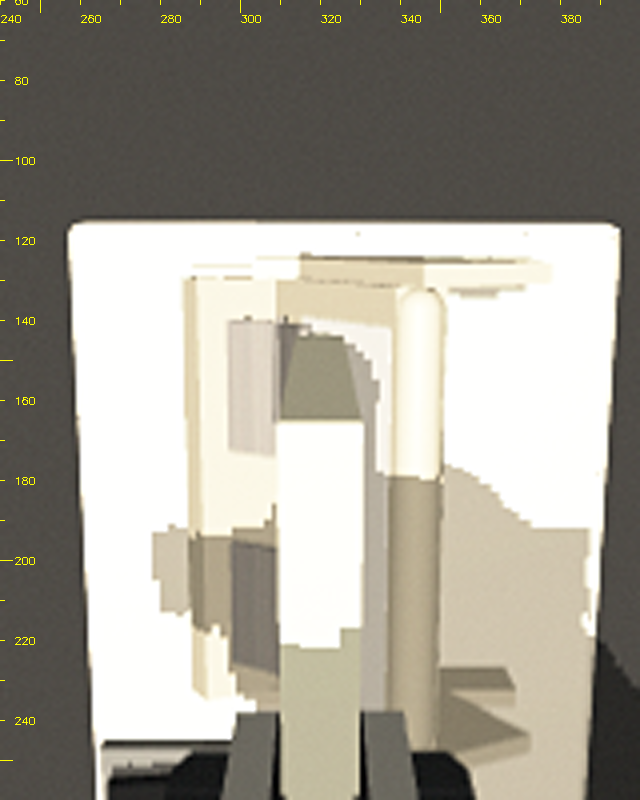

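```bash
python3 - <<'E'
from fit2 import *
w=load('pics/w6.pkl')
tcp=np.array([.523,.2597,.223])
print('foot end',atz(w,(317.5,143.6),.141),'top end',[atz(w,p,.251).round(4) for p in [(309.3,165),(329.7,165)]])
c,sn=np.cos(.0455),np.sin(.0455)
for z in (.143,.251):
  print(proj(w,[tcp+np.array([0,0,z-tcp[2]])+np.array([-sn,c,0])*y+np.array([c,sn,0])*x for y in(-.05,) for x in (-.004,.004)]).round(1).tolist())
print('stand corners', proj(w,T(r.x,[(75,-70,22),(-75,-70,22)])).round(1).tolist(),'obs (256.7,115.8),(394.6,116.6)')
print('leaf/face', proj(w,cr(r.x,20,[(11,-46,37),(0,-56,62),(0,56,62)])).round(1).tolist())
E
```

```text
[0.51615907 0.2611296  0.04532752] 2.5970757562524556 [[-0.8, -0.0], [0.7, -0.1], [0.2, 0.2], [0.5, 0.5], [-0.5, -0.5]]
[0.51630951 0.2607441  0.04560699] 2.6130880481537817 [[-1.0, -0.3], [0.6, -0.4], [0.1, -0.0], [0.4, 0.2], [-0.6, -0.8], [-1.2, -2.4], [1.1, -3.1], [0.3, -0.6], [-0.4, -0.3], [-0.3, -0.8], [0.0, -0.9], [0.1, 0.3], [0.0, -0.6]]
foot end [0.52628892 0.21173244 0.141     ] top end [array([0.5287, 0.2102, 0.251 ]), array([0.5211, 0.2099, 0.251 ])]
[[324.6, 141.1], [313.4, 141.1]]
[[329.2, 164.2], [307.8, 164.2]]
stand corners [[255.7, 115.3], [395.2, 114.8]] obs (256.7,115.8),(394.6,116.6)
leaf/face [[314.6, 141.7], [339.7, 131.4], [338.2, 251.2]]
```

```bash
python3 -c "
from plan import *
plan([.523,.2597,.223],-87.5,[(.5218,.2605,.165,-87.4)],1,.015)"
```

```text
[0.5218, 0.2605, 0.165, -87.4] 4 rows:
  1 -0.0002 0.0003 0.0145 -0.02; 1 -0.0002 0.0003 0.0145 -0.02; 1 -0.0002 0.0003 0.0145 -0.02; 1 -0.0002 0.0003 0.0145 -0.02
```

servo_tool:
  moves: "1 -0.0002 0.0003 0.0145 0; 1 -0.0002 0.0003 0.0145 0; 1 -0.0002 0.0003 0.0145 0; 1 -0.0002 0.0003 0.0145 0; 1 0 0 0 0; 1 0 0 0 0"

```text
t: 9.35
tcp_pos: [0.5223, 0.2618, 0.1655]
ee_rot: [-180.0, 0.0, -87.4]
contact_force: [0.5, -0.0, -1.0]
finger_gap: 0.0067
```

```bash
python3 - <<'E'
from h import *
w=snap('wrist','w7'); s=snap('scene','s7'); d=snap('side','d7'); crop(s,'s7c',310,90,440,230,5);crop(d,'d7c',225,80,325,220,5)
crop(w,'w7c',240,60,400,260,4)
E
```

```text
(no output)
```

View pics/s7c.png

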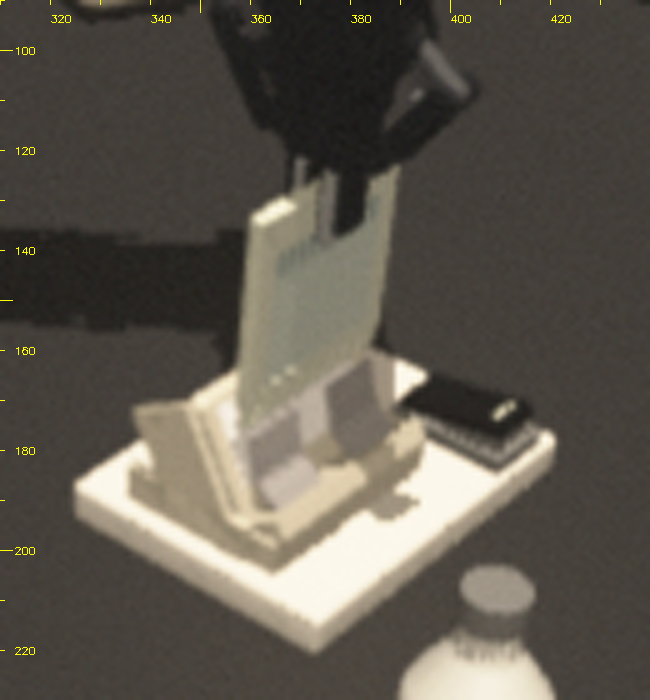

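View pics/d7c.png

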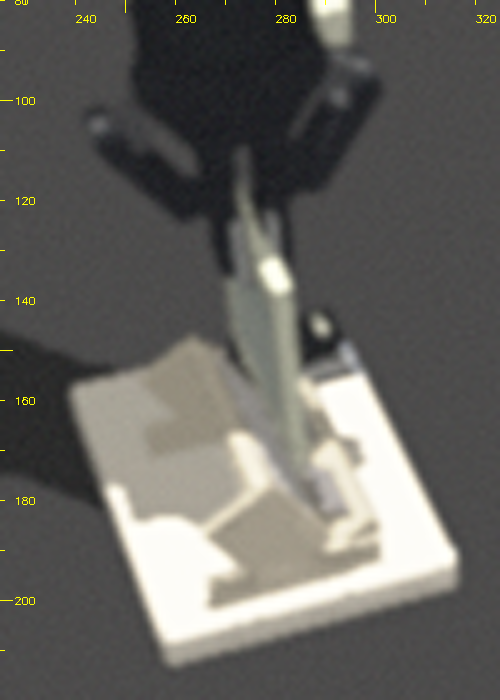

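View pics/w7c.png

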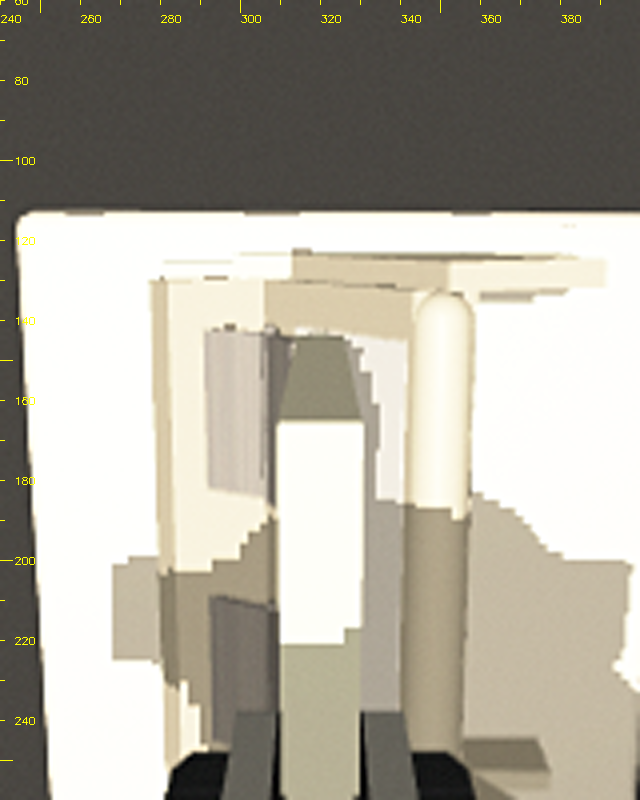

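```bash
python3 - <<'E'
from fit2 import *
w=load('pics/w7.pkl')
print('foot',atz(w,(317.5,144),.0835),atz(w,(317.5,144),.0865),'top',atz(w,(319.5,165),.1935),'leaf end',atz(w,(308,142),.0775),'base edge',atz(w,(319,112.8),.022),'rod end',atz(w,(350,132.5),.094))
print(w['xyz'])
E
```

```text
[0.51615907 0.2611296  0.04532752] 2.5970757562524556 [[-0.8, -0.0], [0.7, -0.1], [0.2, 0.2], [0.5, 0.5], [-0.5, -0.5]]
[0.51630951 0.2607441  0.04560699] 2.6130880481537817 [[-1.0, -0.3], [0.6, -0.4], [0.1, -0.0], [0.4, 0.2], [-0.6, -0.8], [-1.2, -2.4], [1.1, -3.1], [0.3, -0.6], [-0.4, -0.3], [-0.3, -0.8], [0.0, -0.9], [0.1, 0.3], [0.0, -0.6]]
foot [0.52565452 0.21409616 0.0835    ] [0.52564195 0.21382841 0.0865    ] top [0.52412264 0.21204225 0.1935    ] leaf end [0.53273631 0.21347034 0.0775    ] base edge [0.52571188 0.19192752 0.022     ] rod end [0.50386177 0.20445604 0.094     ]
[0.52470801 0.19393548 0.30939624]
```

```bash
python3 - <<'E'
from fit2 import *
for nm,x0,y0 in (('s7',310,90),('d7',225,80)):
  c=load(f'pics/{nm}.pkl')
  print(nm,'leaf corners crop', ((proj(c,cr(r.x,20,[(11,-46,37),(11,46,37),(11,-10,37)]))-[x0,y0]+.5)*5).round().tolist())
  for dy in (0,3):
    P=[(6+a,dy+b,h) for b in (-50,50) for a in (-4,4) for h in (193.5,83.5)]
    print(dy,((proj(c,T(r.x,P))-[x0,y0]+.5)*5).round().tolist())
E
```

```text
[0.51615907 0.2611296  0.04532752] 2.5970757562524556 [[-0.8, -0.0], [0.7, -0.1], [0.2, 0.2], [0.5, 0.5], [-0.5, -0.5]]
[0.51630951 0.2607441  0.04560699] 2.6130880481537817 [[-1.0, -0.3], [0.6, -0.4], [0.1, -0.0], [0.4, 0.2], [-0.6, -0.8], [-1.2, -2.4], [1.1, -3.1], [0.3, -0.6], [-0.4, -0.3], [-0.3, -0.8], [0.0, -0.9], [0.1, 0.3], [0.0, -0.6]]
s7 leaf corners crop [[250.0, 441.0], [369.0, 359.0], [298.0, 408.0]]
0 [[248.0, 215.0], [230.0, 426.0], [262.0, 222.0], [243.0, 433.0], [385.0, 135.0], [360.0, 338.0], [399.0, 141.0], [373.0, 345.0]]
3 [[252.0, 213.0], [234.0, 423.0], [267.0, 219.0], [247.0, 430.0], [389.0, 133.0], [364.0, 336.0], [403.0, 139.0], [377.0, 342.0]]
d7 leaf corners crop [[311.0, 475.0], [256.0, 357.0], [289.0, 427.0]]
0 [[273.0, 289.0], [294.0, 476.0], [290.0, 284.0], [310.0, 471.0], [210.0, 162.0], [235.0, 348.0], [227.0, 159.0], [250.0, 344.0]]
3 [[271.0, 285.0], [292.0, 472.0], [288.0, 280.0], [308.0, 467.0], [208.0, 159.0], [233.0, 344.0], [225.0, 155.0], [249.0, 340.0]]
```

servo_tool:
  moves: "1 0.0022 0.0008 0 0; 1 0 0 0.004 0; 1 0 0 0.004 0; 1 0 0 0 0"

```text
t: 10.0
tcp_pos: [0.5209, 0.2592, 0.1565]
ee_rot: [179.9, -0.0, -87.5]
contact_force: [-0.0, -0.6, -0.9]
finger_gap: 0.0065
```

servo_tool:
  moves: "1 0 0 0.003 0; 1 0 0 0 0"

```text
t: 10.25
tcp_pos: [0.5211, 0.2593, 0.1538]
ee_rot: [180.0, -0.0, -87.5]
contact_force: [-0.5, -0.0, -1.8]
finger_gap: 0.0068
```

servo_tool:
  moves: "1 0 0 0.003 0; 1 0 0 0 0"

```text
t: 10.5
tcp_pos: [0.5211, 0.2593, 0.1508]
ee_rot: [180.0, -0.0, -87.5]
contact_force: [0.2, -0.6, -0.0]
finger_gap: 0.0068
```

servo_tool:
  moves: "1 0 0 0.002 0; 1 0 0 0 0"

```text
t: 10.75
tcp_pos: [0.5213, 0.2594, 0.149]
ee_rot: [-180.0, 0.0, -87.5]
contact_force: [0.5, -0.3, -1.0]
finger_gap: 0.0069
```

servo_tool:
  moves: "1 0 0 0.003 0; 1 0 0 0 0"

```text
t: 11.0
tcp_pos: [0.522, 0.2596, 0.1472]
ee_rot: [-179.9, 0.0, -87.4]
contact_force: [0.3, -1.2, 4.8]
finger_gap: 0.0069
```

```bash
python3 - <<'E'
from h import *
w=snap('wrist','w8'); s=snap('scene','s8'); d=snap('side','d8'); crop(s,'s8c',330,90,430,210,5);crop(d,'d8c',225,100,325,220,5)
crop(w,'w8c',240,100,400,260,4)
E
```

```text
(no output)
```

View pics/s8c.png

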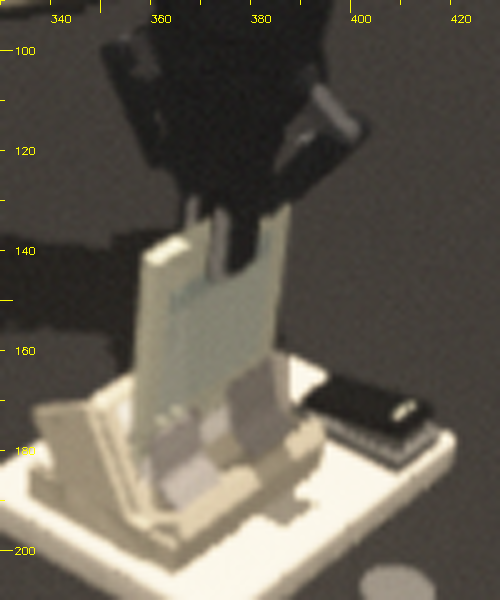

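View pics/d8c.png

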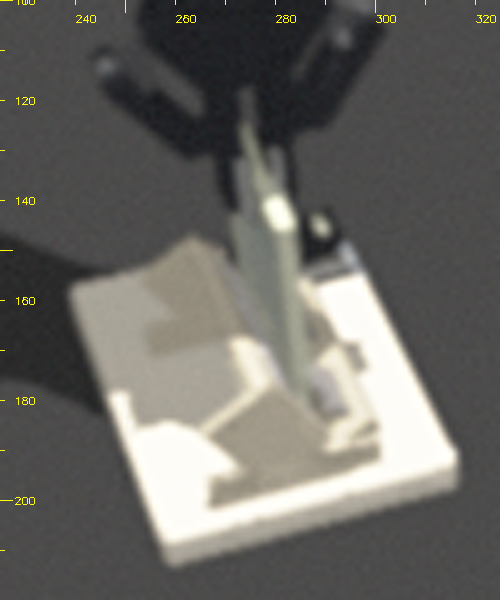

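View pics/w8c.png

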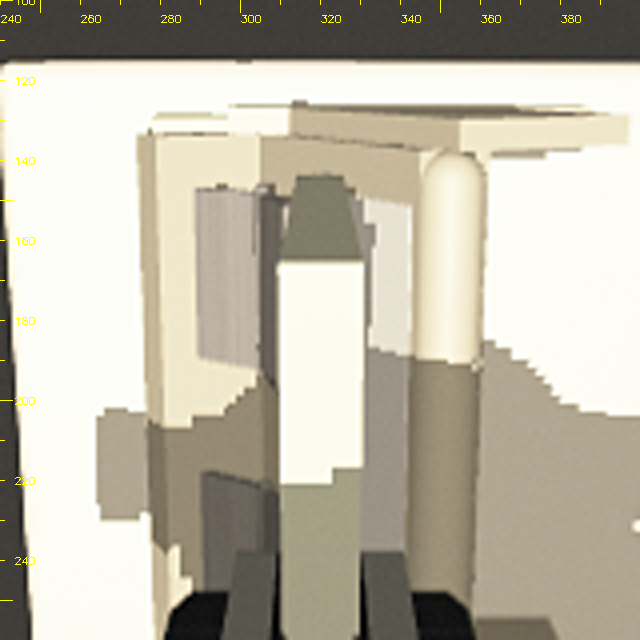

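```bash
python3 - <<'E'
from fit2 import *
w=load('pics/w8.pkl')
def st(P): 
    d=P[:2]-r.x[:2];c,s_=np.cos(r.x[2]),np.sin(r.x[2]); return (np.array([c*d[0]+s_*d[1],-s_*d[0]+c*d[1]])*1000).round(1)
for n,p,z in [('foot',(319.5,143.5),.065),('top',(319.7,164.7),.175),('leaf',(303,146.5),.0775),('base',(320,115),.022),('rod',(352,137.5),.094),('rod L',(343,170),.094)]: print(n,st(atz(w,p,z)))
E
```

```text
[0.51615907 0.2611296  0.04532752] 2.5970757562524556 [[-0.8, -0.0], [0.7, -0.1], [0.2, 0.2], [0.5, 0.5], [-0.5, -0.5]]
[0.51630951 0.2607441  0.04560699] 2.6130880481537817 [[-1.0, -0.3], [0.6, -0.4], [0.1, -0.0], [0.4, 0.2], [-0.6, -0.8], [-1.2, -2.4], [1.1, -3.1], [0.3, -0.6], [-0.4, -0.3], [-0.3, -0.8], [0.0, -0.9], [0.1, 0.3], [0.0, -0.6]]
foot [  5.8 -49.9]
top [  5.3 -51.7]
leaf [ 17. -49.]
base [  5.4 -69.7]
rod [-14.6 -56.1]
rod L [ -9.4 -35.6]
```

servo_tool:
  moves: "0.8 0 0.005 -0.001 0; 0.7 0 0.006 0 0; 0.65 0 0.006 0 0; 0.65 0 0.006 0.001 0; 0.65 0 0 0 0"

```text
t: 11.78
tcp_pos: [0.4977, 0.2583, 0.1461]
ee_rot: [180.0, -0.0, -87.4]
contact_force: [-0.5, -0.9, -0.2]
finger_gap: 0.0301
```

```bash
python3 - <<'E'
from h import *
w=snap('wrist','w9'); s=snap('scene','s9'); d=snap('side','d9'); crop(s,'s9c',330,90,430,210,5);crop(d,'d9c',225,100,325,220,5)
E
```

```text
(no output)
```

View pics/s9c.png

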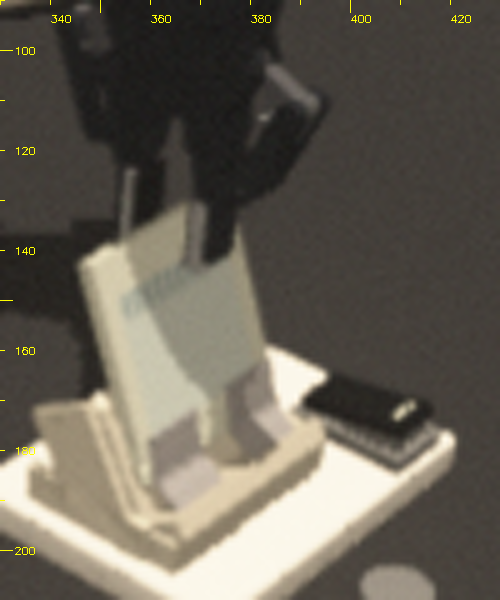

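View pics/d9c.png

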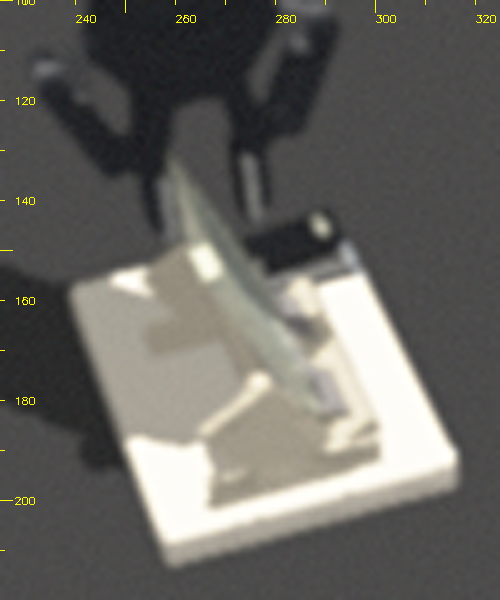

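View pics/w9.png

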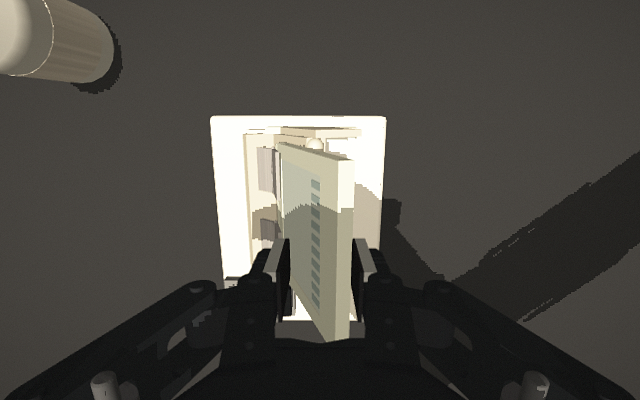

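servo_tool:
  moves: "0.65 0 0.005 0.001 0; 0.65 0 0.005 0.001 0; 0.65 0 0.005 0.001 0; 0.65 0 0.005 0.001 0; 0.65 0 0.003 0 0; 0.65 0 0 0 0"

```text
t: 12.68
tcp_pos: [0.4752, 0.2574, 0.1422]
ee_rot: [-180.0, 0.0, -87.4]
contact_force: [0.0, -0.1, -0.4]
finger_gap: 0.0299
```

```bash
python3 - <<'E'
from h import *
w=snap('wrist','w10'); s=snap('scene','s10'); d=snap('side','d10'); crop(s,'s10c',320,90,420,210,5);crop(d,'d10c',225,100,325,220,5)
E
```

```text
(no output)
```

View pics/s10c.png

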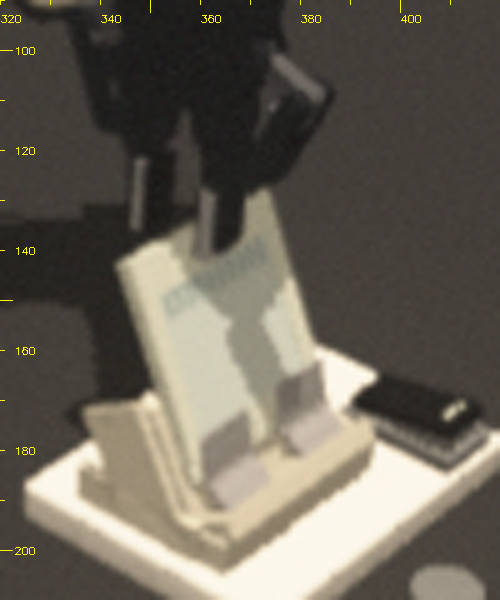

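View pics/d10c.png

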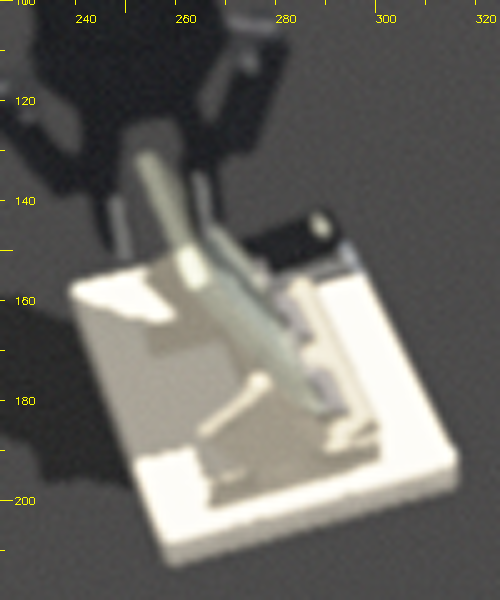

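View pics/w10.png

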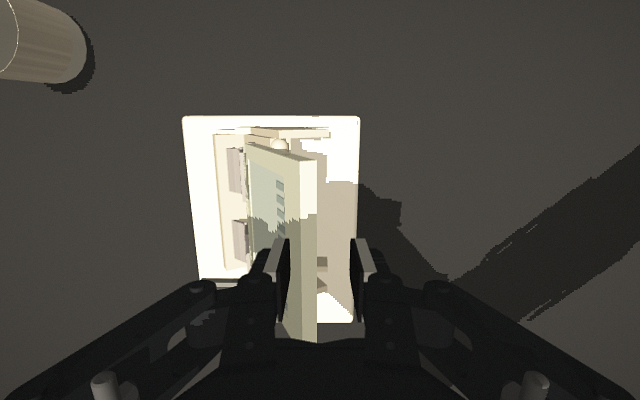

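```bash
python3 - <<'E'
from fit2 import *
for nm,x0,y0 in (('s10',320,90),('d10',225,100),('w10',0,0)):
  c=load(f'pics/{nm}.pkl'); k=5 if x0 else 1
  for z in (0,15,25,35):
    print(nm,z,((proj(c,cr(r.x,20,[(0,-50,110+z),(8,-50,110+z),(0,50,110+z),(8,50,110+z)]))-[x0,y0]+.5)*k).round().tolist())
w=load('pics/w10.pkl'); crop(w,'w10c',180,110,370,290,4)
E
```

```text
[0.51615907 0.2611296  0.04532752] 2.5970757562524556 [[-0.8, -0.0], [0.7, -0.1], [0.2, 0.2], [0.5, 0.5], [-0.5, -0.5]]
[0.51630951 0.2607441  0.04560699] 2.6130880481537817 [[-1.0, -0.3], [0.6, -0.4], [0.1, -0.0], [0.4, 0.2], [-0.6, -0.8], [-1.2, -2.4], [1.1, -3.1], [0.3, -0.6], [-0.4, -0.3], [-0.3, -0.8], [0.0, -0.9], [0.1, 0.3], [0.0, -0.6]]
s10 0 [[123.0, 298.0], [136.0, 296.0], [258.0, 217.0], [271.0, 215.0]]
s10 15 [[112.0, 267.0], [124.0, 265.0], [248.0, 188.0], [260.0, 186.0]]
s10 25 [[104.0, 246.0], [117.0, 244.0], [241.0, 168.0], [254.0, 166.0]]
s10 35 [[97.0, 225.0], [109.0, 223.0], [234.0, 148.0], [247.0, 146.0]]
d10 0 [[205.0, 312.0], [219.0, 301.0], [149.0, 182.0], [162.0, 172.0]]
d10 15 [[185.0, 294.0], [199.0, 283.0], [130.0, 164.0], [143.0, 153.0]]
d10 25 [[172.0, 281.0], [186.0, 271.0], [117.0, 151.0], [130.0, 141.0]]
d10 35 [[158.0, 269.0], [172.0, 258.0], [104.0, 139.0], [117.0, 128.0]]
w10 0 [[307.0, 158.0], [292.0, 159.0], [309.0, 332.0], [297.0, 337.0]]
w10 15 [[322.0, 161.0], [306.0, 163.0], [322.0, 348.0], [309.0, 353.0]]
w10 25 [[334.0, 164.0], [318.0, 166.0], [332.0, 360.0], [319.0, 366.0]]
w10 35 [[348.0, 168.0], [331.0, 169.0], [343.0, 373.0], [329.0, 380.0]]
```

View pics/w10c.png

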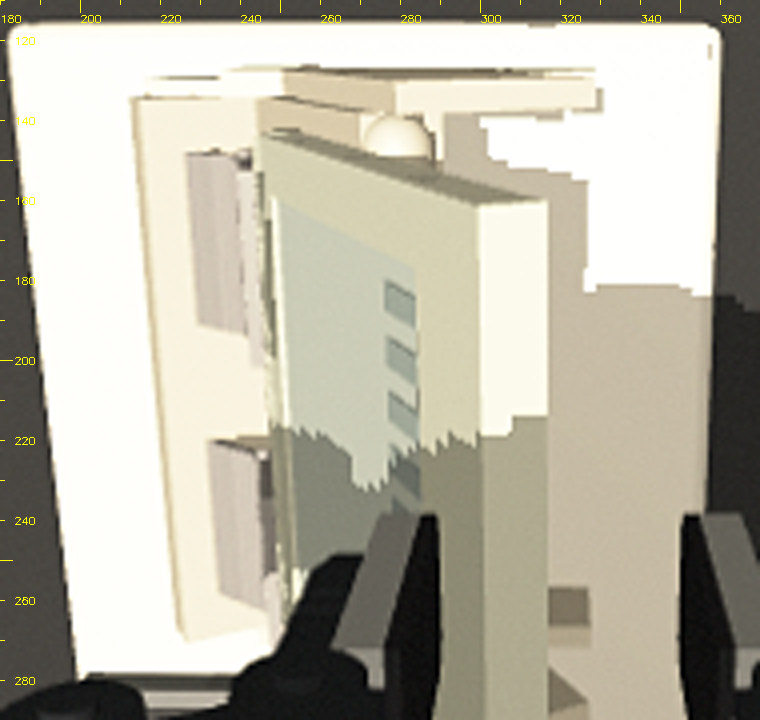

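servo_tool:
  moves: "0.65 0 0 -0.01 0; 0.65 0 0 -0.02 0; 0.65 0 0 -0.025 0; 0.65 0 0 0 0"

```text
t: 13.32
tcp_pos: [0.4765, 0.2581, 0.2]
ee_rot: [-179.8, 0.2, -87.5]
contact_force: [0.3, 0.4, -0.4]
finger_gap: 0.0296
```

```bash
python3 - <<'E'
from h import *
w=snap('wrist','w11'); s=snap('scene','s11'); d=snap('side','d11'); crop(s,'s11c',320,110,420,210,5);crop(d,'d11c',225,110,325,220,6)
E
```

```text
(no output)
```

View pics/s11c.png

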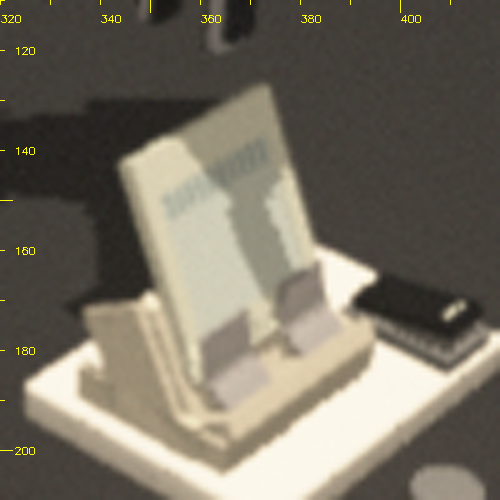

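View pics/d11c.png

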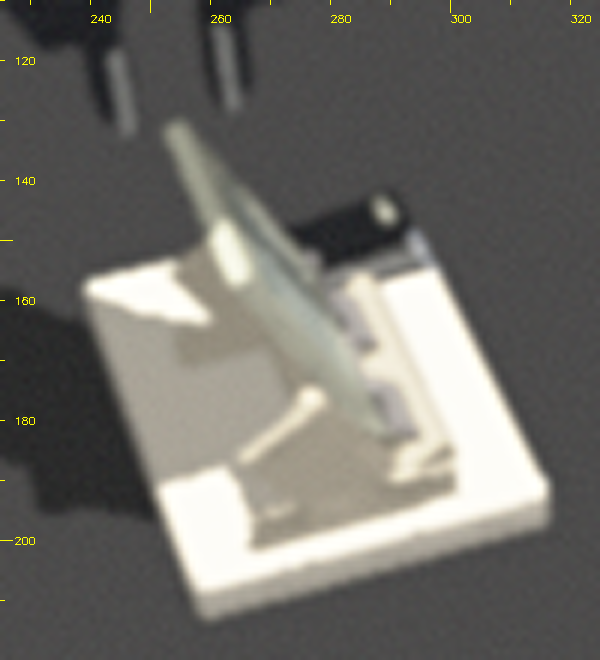

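View pics/w11.png

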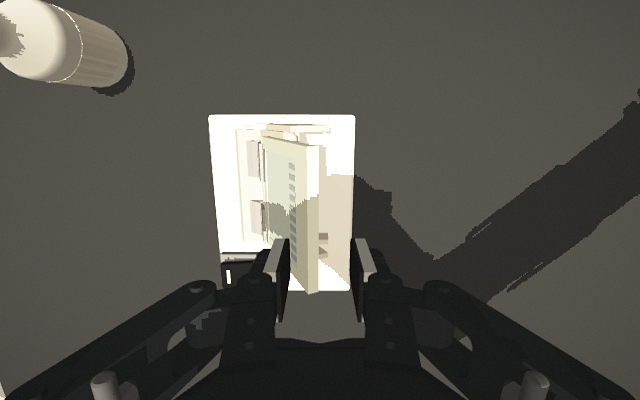

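```bash
python3 - <<'E'
from h import *
w=load('pics/w11.pkl'); crop(w,'w11c',205,110,365,300,4)
E
```

```text
(no output)
```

View pics/w11c.png

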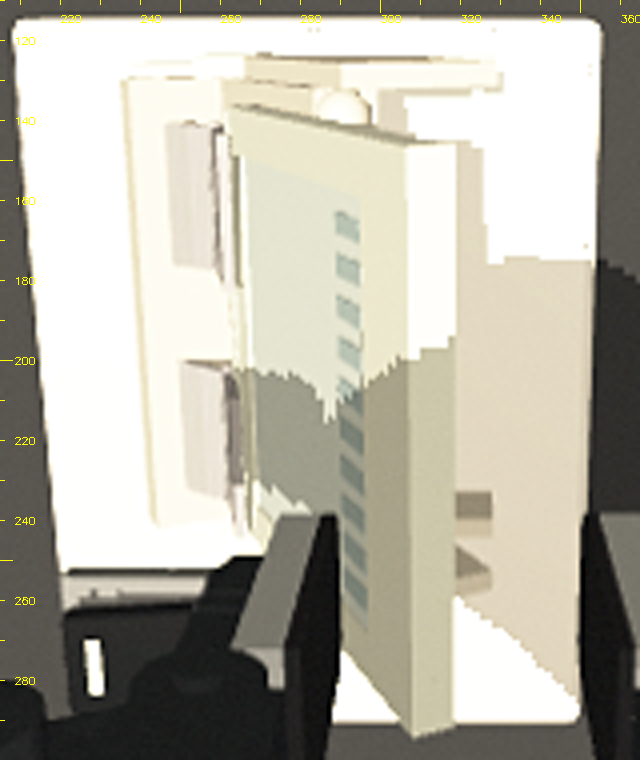

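```bash
cat > cas.py <<'E'
from fit2 import *
from scipy.optimize import least_squares
def casw(q,P,stand=None):
    # q: z foot, tilt dev (deg, + = away from panel), y, inplane deg, yaw deg, x foot
    z,th,y,ph,yw,x=q
    R=Ro.from_euler('yxz',[th,ph,yw],degrees=True).as_matrix()
    Q=np.array(P,float)@R.T+[x,y,z]
    return cr(r.x if stand is None else stand,20,Q)
def fitc(L,q0=(15,3,0,0,0,4),prior=1):
    sg=np.array([30,6,10,2,2,1.0])
    f=lambda q: np.concatenate([(proj(c,casw(q,[P]))[0]-np.array(u)) for c,u,P in L]+[(np.array(q)-[10,2,0,0,0,4])/sg*prior])
    return least_squares(f,q0)
E
python3 - <<'E' | tail -8
from cas import *
w=load('pics/w11.pkl'); s=load('pics/s11.pkl'); d=load('pics/d11.pkl')
LW=[(w,(306.2,145),(4,-50,110)),(w,(318.2,145),(-4,-50,110)),(w,(307.5,293.5),(4,50,110)),(w,(318,291),(-4,50,110))]
LS=[(s,(343,142),(-4,-50,110)),(s,(373,126.5),(-4,50,110)),(d,(254.2,129.8),(-4,50,110)),(d,(259.8,147.5),(-4,-50,110))]
for L in (LW,LW+LS):
  o=fitc(L); print(o.x.round(2),o.fun.round(1).tolist())
E
```

```text
[0.51615907 0.2611296  0.04532752] 2.5970757562524556 [[-0.8, -0.0], [0.7, -0.1], [0.2, 0.2], [0.5, 0.5], [-0.5, -0.5]]
[0.51630951 0.2607441  0.04560699] 2.6130880481537817 [[-1.0, -0.3], [0.6, -0.4], [0.1, -0.0], [0.4, 0.2], [-0.6, -0.8], [-1.2, -2.4], [1.1, -3.1], [0.3, -0.6], [-0.4, -0.3], [-0.3, -0.8], [0.0, -0.9], [0.1, 0.3], [0.0, -0.6]]
[17.65  3.04 -1.32  0.13 -0.42  4.01] [-0.0, 0.3, 0.0, -0.2, 0.0, 0.1, -0.0, -0.2, 0.3, 0.2, -0.1, 0.1, -0.2, 0.0]
[22.54  4.51 -9.62 -3.71  1.37  4.05] [-0.4, 0.9, 0.3, 0.0, -0.8, 0.4, -0.6, -0.1, -0.4, -3.6, -2.8, -1.1, -2.1, 0.2, 2.7, 6.2, 0.4, 0.4, -1.0, -1.9, 0.7, 0.1]
```

```bash
python3 -c "
from plan import *
plan([.4765,.2581,.2],-87.5,[(.482,.2589,.172,2.6,.3)],1,.06)"
```

```text
[0.482, 0.2589, 0.172, 2.6, 0.3] 9 rows:
  0.3 -0.0001 -0.0006 0.0031 -10.01; 0.3 0.0000 -0.0006 0.0031 -10.01; 0.3 0.0002 -0.0006 0.0031 -10.01; 0.3 0.0003 -0.0006 0.0031 -10.01; 0.3 0.0003 -0.0005 0.0031 -10.01; 0.3 0.0004 -0.0004 0.0031 -10.01; 0.3 0.0005 -0.0004 0.0031 -10.01; 0.3 0.0006 -0.0003 0.0031 -10.01
  0.3 0.0006 -0.0002 0.0031 -10.01
```

servo_tool:
  moves: "0.3 0 -0.0006 0 -10; 0.3 0 -0.0006 0 -10; 0.3 0.0002 -0.0006 0 -10; 0.3 0.0003 -0.0006 0 -10; 0.3 0.0003 -0.0005 0 -10; 0.3 0.0004 -0.0004 0 -10; 0.3 0.0005 -0.0004 0 -10; 0.3 0.0006 -0.0003 0 -10"

```text
t: 14.48
tcp_pos: [0.4798, 0.2577, 0.1962]
ee_rot: [179.9, 0.1, -7.1]
contact_force: [0.2, 0.1, -0.6]
finger_gap: 0.0598
```

servo_tool:
  moves: "0.3 0.0006 -0.0002 0.014 -10; 0.3 0 0 0.014 0; 0.3 0 0 0 0; 0.3 0 0 0 0"

```text
t: 14.98
tcp_pos: [0.4809, 0.2581, 0.1693]
ee_rot: [180.0, -0.0, 2.4]
contact_force: [-0.4, -0.1, 0.0]
finger_gap: 0.0594
```

```bash
python3 - <<'E'
from h import *
w=snap('wrist','w12'); s=snap('scene','s12'); d=snap('side','d12'); crop(s,'s12c',320,100,420,210,5);crop(d,'d12c',225,100,325,220,5)
E
```

```text
(no output)
```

View pics/s12c.png

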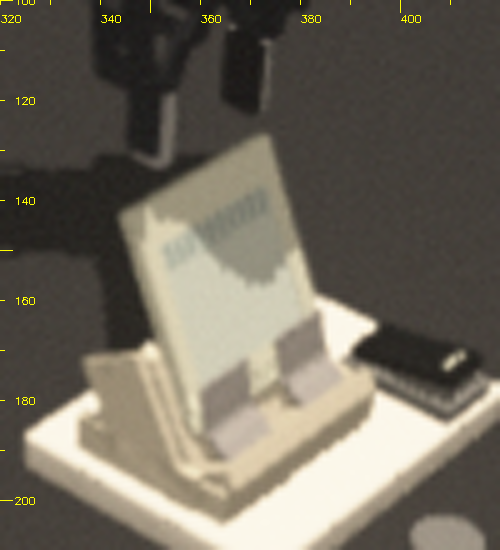

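View pics/d12c.png

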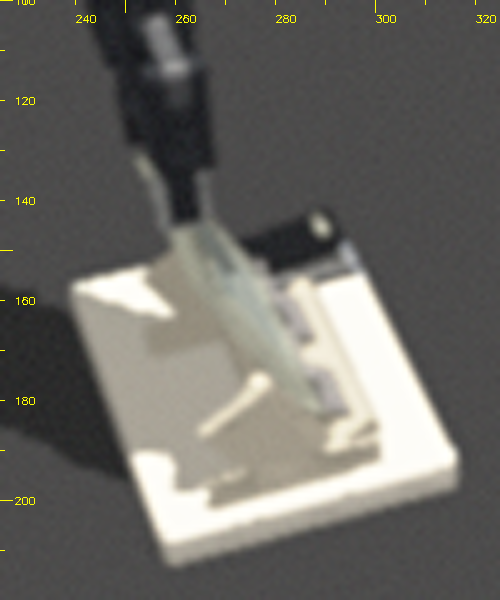

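View pics/w12.png

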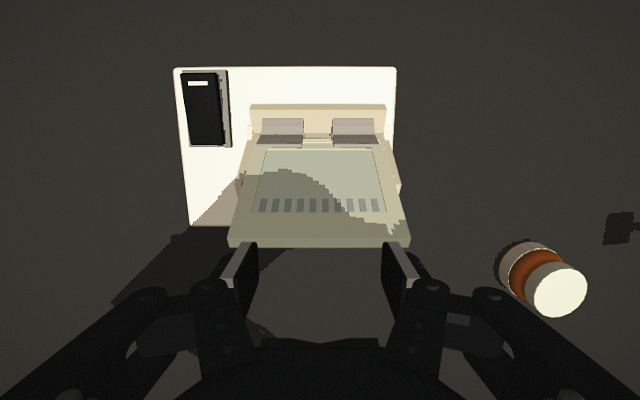

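```bash
python3 - <<'E'
from h import *
w=load('pics/w12.pkl'); crop(w,'w12c',215,95,425,255,3)
E
```

```text
(no output)
```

View pics/w12c.png

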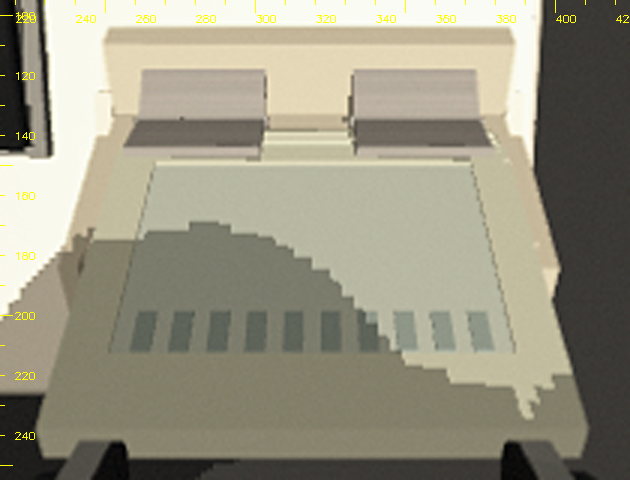

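```bash
python3 - <<'E' | tail -5
from cas import *
w=load('pics/w12.pkl')
L=[(w,(227.4,238),(4,50,110)),(w,(410.7,237.4),(4,-50,110)),(w,(229.4,247.7),(-4,50,110)),(w,(410,247),(-4,-50,110))]
o=fitc(L); print(o.x.round(2),o.fun.round(1).tolist())
print(proj(w,cr(r.x,20,[(11,46,37),(11,-46,37),(0,56,62),(0,-56,62)])).round(1).tolist(), 'obs leaf 255.4,143.7 379.7')
print(casw(o.x,[(4,0,110),(-4,0,110)]))
E
```

```text
[0.51630951 0.2607441  0.04560699] 2.6130880481537817 [[-1.0, -0.3], [0.6, -0.4], [0.1, -0.0], [0.4, 0.2], [-0.6, -0.8], [-1.2, -2.4], [1.1, -3.1], [0.3, -0.6], [-0.4, -0.3], [-0.3, -0.8], [0.0, -0.9], [0.1, 0.3], [0.0, -0.6]]
[17.8   2.99 -1.75 -0.19  0.24  3.95] [-0.5, 0.2, 1.0, 0.0, 0.5, -0.1, -1.0, -0.1, 0.3, 0.2, -0.2, -0.1, 0.1, -0.1]
[[256.1, 144.7], [378.5, 144.1], [239.5, 177.7], [395.1, 177.0]] obs leaf 255.4,143.7 379.7
[[0.48438233 0.25834274 0.15720908]
 [0.47726361 0.2579876  0.1535762 ]]
```

servo_tool:
  moves: "0.3 0 0 0.008 0; 0.3 0 0 0.004 0; 0.3 0 0 0.003 0; 0.3 0 0 0 0"

```text
t: 15.62
tcp_pos: [0.4807, 0.258, 0.1538]
ee_rot: [180.0, 0.0, 2.5]
contact_force: [0.1, -0.2, 0.6]
finger_gap: 0.0599
```

servo_tool:
  moves: "0.3 0 0 0.003 0; 0.3 0 0 0 0"

```text
t: 15.88
tcp_pos: [0.4807, 0.2581, 0.1509]
ee_rot: [180.0, 0.0, 2.5]
contact_force: [-0.2, 0.5, 0.1]
finger_gap: 0.0601
```

servo_tool:
  moves: "0.3 0 0 0.002 0; 0.3 0 0 0 0"

```text
t: 16.12
tcp_pos: [0.481, 0.2582, 0.1499]
ee_rot: [-180.0, -0.1, 2.6]
contact_force: [-2.6, -0.3, 3.8]
finger_gap: 0.0598
```

servo_tool:
  moves: "0.3 0.0013 -0.0003 0.0022 0; 0.3 0.0013 -0.0003 0.0022 0; 0.3 0 0 0 0"

```text
t: 16.5
tcp_pos: [0.4836, 0.2589, 0.1457]
ee_rot: [-180.0, -0.1, 2.6]
contact_force: [-2.5, -0.7, 5.7]
finger_gap: 0.0596
```

servo_tool:
  moves: "0.3 0.0013 -0.0003 0.0022 0; 0.3 0.0013 -0.0003 0.0022 0; 0.3 0 0 0 0"

```text
t: 16.88
tcp_pos: [0.4861, 0.2596, 0.1414]
ee_rot: [-180.0, -0.1, 2.6]
contact_force: [-3.9, -1.3, 6.0]
finger_gap: 0.0598
```

```bash
python3 - <<'E'
from h import *
w=snap('wrist','w13'); d=snap('side','d13'); crop(d,'d13c',225,100,325,220,5); crop(w,'w13c',200,80,425,270,3)
E
```

```text
(no output)
```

View pics/d13c.png

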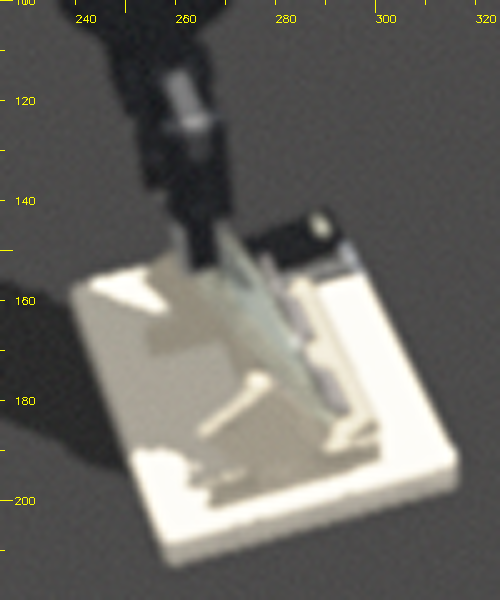

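View pics/w13c.png

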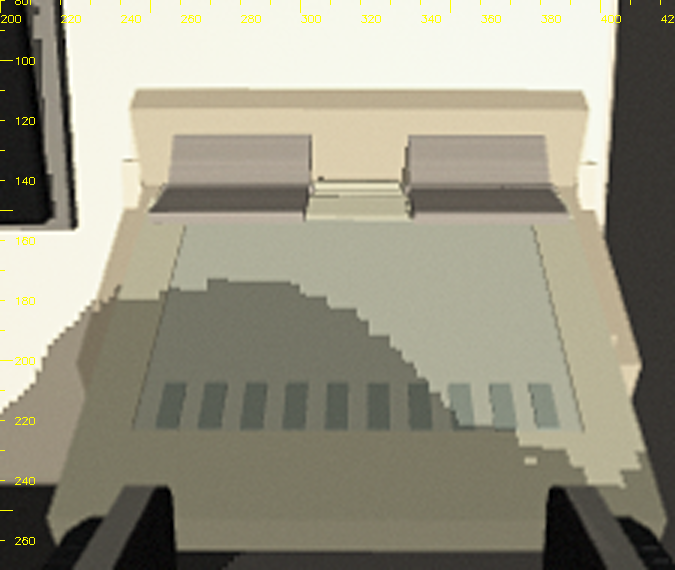

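servo_tool:
  moves: "0.3 0.0012 -0.0002 0.0022 0; 0.3 0.0012 -0.0002 0.0022 0; 0.3 0 0 0 0"

```text
t: 17.35
tcp_pos: [0.4883, 0.2601, 0.1369]
ee_rot: [-180.0, -0.0, 2.6]
contact_force: [-3.0, -1.3, 7.5]
finger_gap: 0.0597
```

servo_tool:
  moves: "0.3 0.0010 0 0.0018 0; 0.3 0 0 0 0"

```text
t: 17.6
tcp_pos: [0.4893, 0.2601, 0.1366]
ee_rot: [-180.0, -0.1, 2.6]
contact_force: [-8.3, -1.7, 14.9]
finger_gap: 0.0597
```

servo_tool:
  moves: "0.3 0.0010 0 0.0018 0; 0.3 0 0 0 0"

```text
t: 17.85
tcp_pos: [0.4904, 0.2602, 0.1367]
ee_rot: [-179.9, -0.2, 2.6]
contact_force: [-12.0, -2.3, 25.6]
finger_gap: 0.0599
```

```bash
python3 - <<'E'
from h import *
w=snap('wrist','w14'); d=snap('side','d14'); s=snap('scene','s14'); crop(s,'s14c',320,100,420,210,5); crop(d,'d14c',225,100,325,220,5); crop(w,'w14c',200,80,425,270,3)
E
```

```text
(no output)
```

View pics/d14c.png

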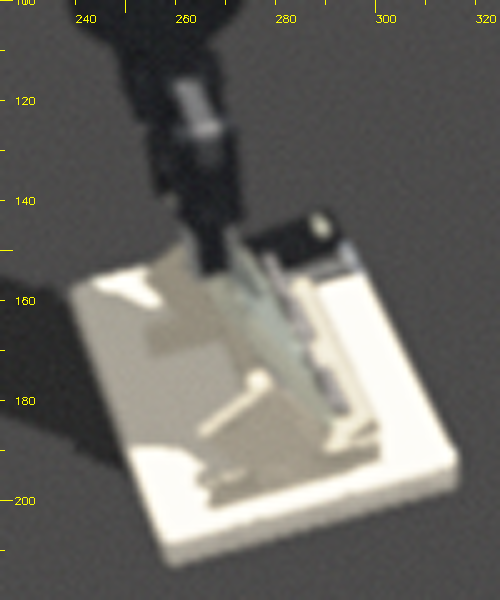

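View pics/w14c.png

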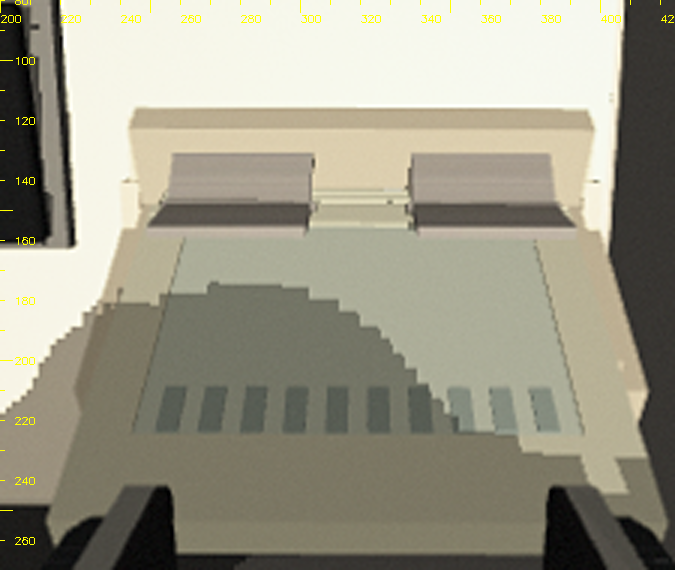

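View pics/s14c.png

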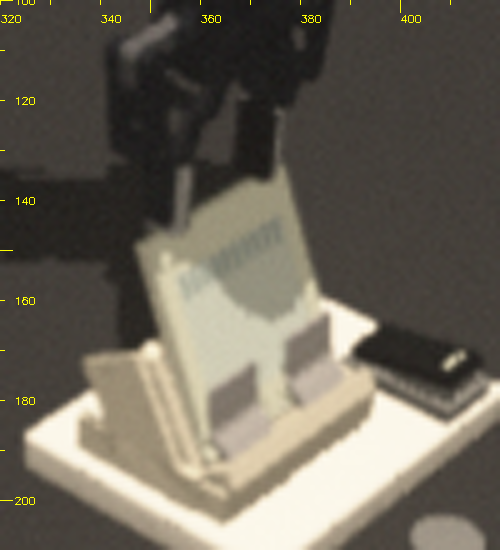

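```bash
python3 - <<'E' | tail -4
from cas import *
w=load('pics/w14.pkl')
L=[(w,(215.3,254),(4,50,110)),(w,(422,253.7),(4,-50,110)),(w,(216.4,264.2),(-4,50,110)),(w,(421.3,264.2),(-4,-50,110))]
o=fitc(L); print(o.x.round(2),o.fun.round(1).tolist())
print(proj(w,cr(r.x,20,[(11,46,37),(11,-46,37)])).round(1).tolist(), 'obs leaf 248.5,158.5 391.5')
print(casw(o.x,[(4,0,110),(-4,0,110)]))
E
```

```text
[ 2.84  4.26  0.38 -0.07  0.13  3.94] [-1.3, -0.1, 1.4, 0.0, 1.3, 0.1, -1.4, -0.1, -0.2, 0.4, 0.0, -0.0, 0.1, -0.1]
[[249.9, 163.8], [389.6, 163.6]] obs leaf 248.5,158.5 391.5
[[0.4939815  0.26066305 0.14525031]
 [0.48678341 0.26031944 0.1417762 ]]
```

servo_tool:
  moves: "0.3 -0.002 0 -0.002 0; 0.3 -0.004 0 -0.012 0; 0.3 0 0 -0.02 0; 0.3 0 0 0 0"

```text
t: 18.5
tcp_pos: [0.4852, 0.2606, 0.168]
ee_rot: [-179.9, -0.2, 2.5]
contact_force: [-0.5, -0.2, -0.8]
finger_gap: 0.0599
```

```bash
python3 - <<'E'
from h import *
w=snap('wrist','w15'); d=snap('side','d15'); s=snap('scene','s15'); crop(s,'s15c',320,100,420,210,5); crop(d,'d15c',225,100,325,220,5); crop(w,'w15c',215,85,425,260,3)
E
```

```text
(no output)
```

View pics/d15c.png

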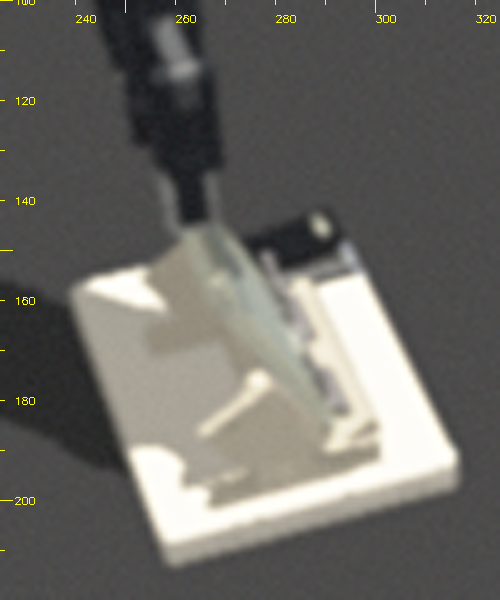

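View pics/w15c.png

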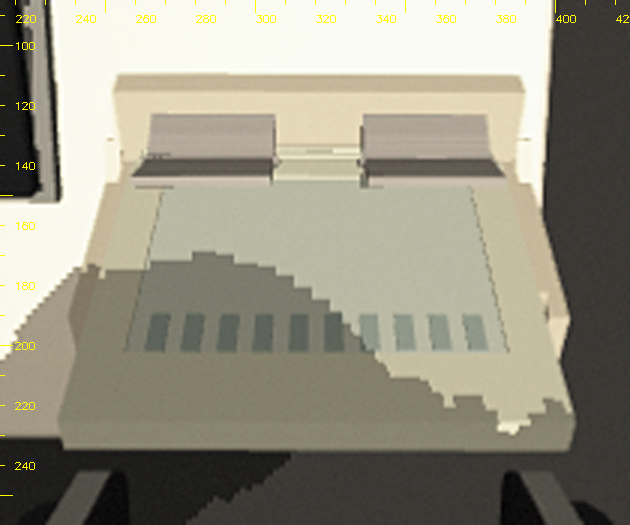

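View pics/s15c.png

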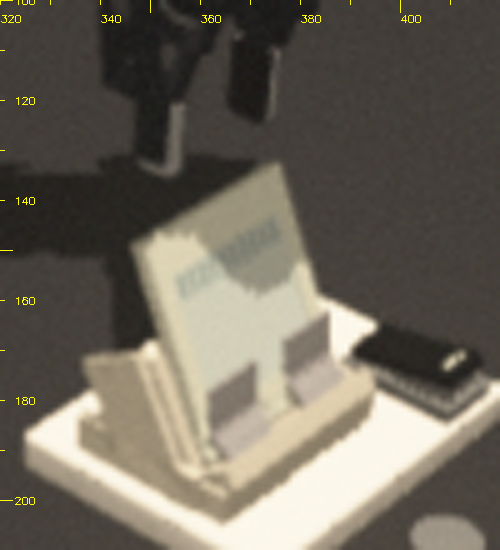

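```bash
python3 - <<'E' | tail -6
from cas import *
w=load('pics/w15.pkl')
L=[(w,(234.7,223.7),(4,50,110)),(w,(406,224.4),(4,-50,110)),(w,(235.7,234.7),(-4,50,110)),(w,(405.4,234.7),(-4,-50,110))]
o=fitc(L); print(o.x.round(2),o.fun.round(1).tolist())
print(proj(w,cr(r.x,20,[(11,46,37),(11,-46,37)])).round(1).tolist())
print(casw(o.x,[(4,0,110),(-4,0,110)]))
for q in [(0,0,0,0,0,4),(0,3,0,0,0,4),(4,0,0,0,0,4)]: print(q,proj(w,casw(q,[l[2] for l in L])).round(1).tolist())
E
```

```text
[[259.5, 150.8], [381.9, 150.6]]
[[0.49168529 0.26030984 0.14328026]
 [0.48457985 0.25999752 0.13961759]]
(0, 0, 0, 0, 0, 4) [[236.6, 228.3], [405.2, 228.1], [239.1, 236.7], [402.7, 236.5]]
(0, 3, 0, 0, 0, 4) [[234.8, 221.5], [407.0, 221.2], [237.3, 230.8], [404.5, 230.5]]
(4, 0, 0, 0, 0, 4) [[235.3, 233.6], [406.6, 233.3], [237.9, 241.9], [403.9, 241.7]]
```

```bash
python3 - <<'E' | grep Q
from cas import *
w=load('pics/w15.pkl')
L=[(w,(234.7,223.7),(4,50,110)),(w,(406,224.4),(4,-50,110)),(w,(235.7,234.7),(-4,50,110)),(w,(405.4,234.7),(-4,-50,110))]
o=fitc(L); print('Q',o.x.round(2),o.fun.round(1).tolist())
# camera pitch freed by using the clip block & leaf-independent marks?
print('Q',proj(w,T(r.x,[(75,130,22),(-75,130,22),(75,-70,22)])).round(1).tolist())
print('Q',proj(w,cr(r.x,20,[(0,-56,62),(0,56,62)])).round(1).tolist())
crop(w,'w15d',160,40,430,260,3)
E
```

```text
Q [ 2.01  2.75 -0.07 -0.19 -0.06  3.84] [-0.9, 0.9, 1.1, 0.5, 0.7, -0.9, -0.9, -0.6, -0.3, 0.1, -0.0, -0.1, -0.0, -0.2]
Q [[173.8, 72.5], [191.3, 231.7], [400.3, 70.8]]
Q [[398.6, 183.7], [243.0, 184.0]]
```

View pics/w15d.png

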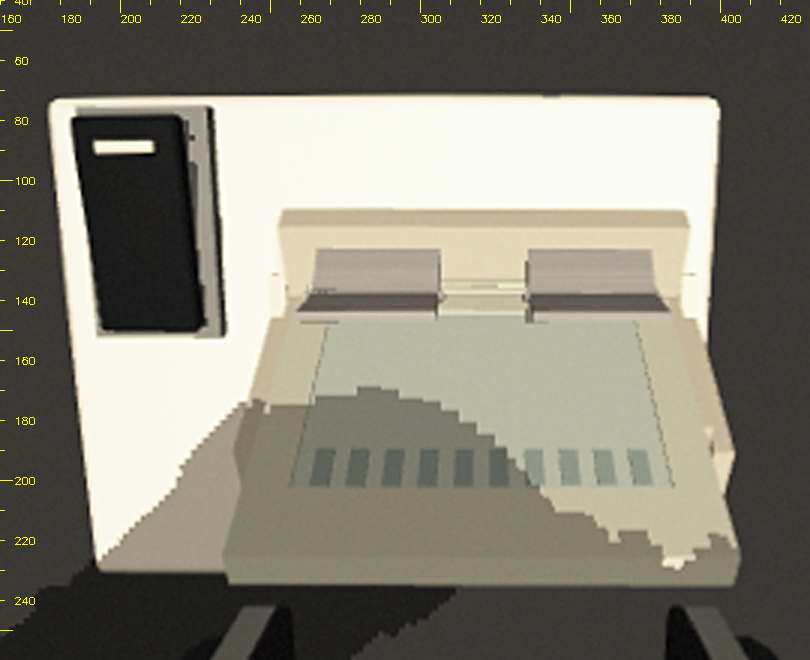

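```bash
python3 - <<'E' >/dev/null
from cas import *
for nm,b in (('d15',(240,130,310,200)),('s15',(335,125,395,200))):
  c=load(f'pics/{nm}.pkl'); k=8
  x0,y0,x1,y1=b
  im=cv2.resize(c['image'][y0:y1,x0:x1,::-1],None,fx=k,fy=k,interpolation=cv2.INTER_CUBIC)
  im=cv2.convertScaleAbs(im,alpha=1.3)
  for q,col in (((0,0,0,0,0,4),(0,0,255)),((2,3,0,0,0,4),(255,0,0))):
    for P in ([(4,-50,110),(4,50,110),(4,50,0),(4,-50,0),(4,-50,110)],[(-4,-50,0),(-4,-50,110),(-4,50,110)]):
      u=((proj(c,casw(q,P))-[x0,y0]+.5)*k).astype(int); cv2.polylines(im,[u.reshape(-1,1,2)],False,col,1)
  cv2.imwrite(f'pics/{nm}o.png',im)
E
```

```text
(no output)
```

View pics/d15o.png

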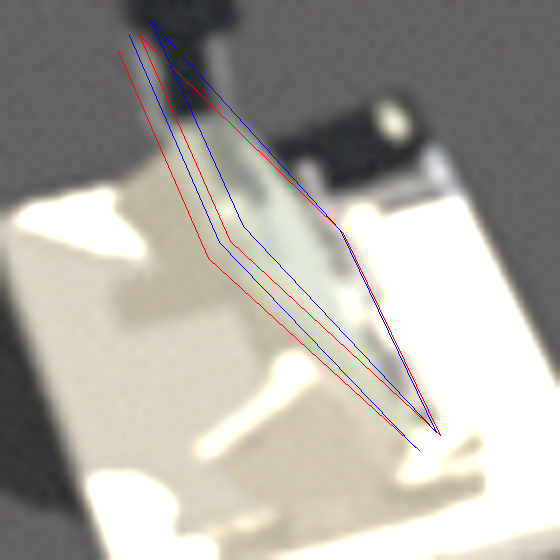

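View pics/s15o.png

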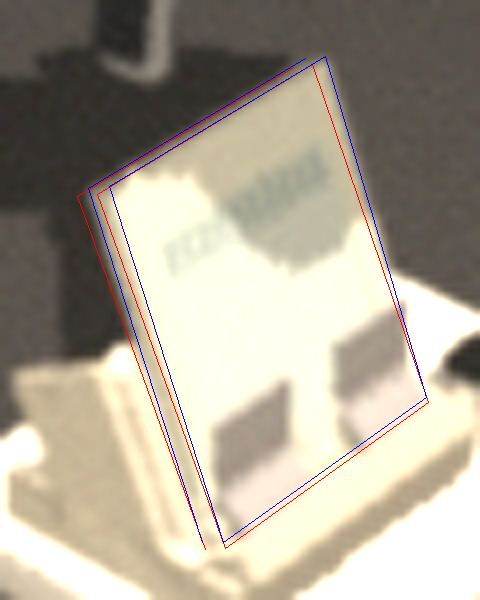

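servo_tool:
  moves: "0.3 0.022 0 0 0; 0.3 0.023 0 0 0; 0.3 0 0 0.02 0; 0.3 0 0 0.02 0; 0.3 0 0 0.016 0; 0.3 -0.008 0 0 0; 0.3 0 0 0 0"

```text
t: 19.52
tcp_pos: [0.5211, 0.2617, 0.111]
ee_rot: [-180.0, -0.0, 2.6]
contact_force: [0.2, 0.6, 0.9]
finger_gap: 0.0601
```

servo_tool:
  moves: "0.3 -0.005 0 0 0; 0.3 0 0 0 0"

```text
t: 19.77
tcp_pos: [0.5162, 0.2616, 0.111]
ee_rot: [-180.0, -0.1, 2.6]
contact_force: [0.2, 0.3, 0.2]
finger_gap: 0.0598
```

servo_tool:
  moves: "0.3 -0.003 0 0 0; 0.3 0 0 0 0"

```text
t: 20.02
tcp_pos: [0.5132, 0.2612, 0.1104]
ee_rot: [-180.0, -0.0, 2.5]
contact_force: [0.4, -0.8, -0.9]
finger_gap: 0.0601
```

servo_tool:
  moves: "0.3 -0.003 0 0 0; 0.3 0 0 0 0"

```text
t: 20.27
tcp_pos: [0.5101, 0.2611, 0.1103]
ee_rot: [180.0, 0.0, 2.6]
contact_force: [0.3, 0.7, -0.3]
finger_gap: 0.06
```

servo_tool:
  moves: "0.3 -0.002 0 0 0; 0.3 0 0 0 0"

```text
t: 20.52
tcp_pos: [0.509, 0.2611, 0.1107]
ee_rot: [-180.0, -0.1, 2.5]
contact_force: [3.1, 0.0, -0.7]
finger_gap: 0.0598
```

servo_tool:
  moves: "0.3 -0.002 0 0 0; 0.3 0 0 0 0"

```text
t: 20.78
tcp_pos: [0.5085, 0.2613, 0.1114]
ee_rot: [-179.9, -0.3, 2.6]
contact_force: [7.2, 0.0, -0.7]
finger_gap: 0.0598
```

servo_tool:
  moves: "0.3 -0.002 0 0 0; 0.3 0 0 0 0"

```text
t: 21.02
tcp_pos: [0.5078, 0.2615, 0.112]
ee_rot: [-179.9, -0.4, 2.6]
contact_force: [11.4, -1.2, -1.0]
finger_gap: 0.0597
```

```bash
python3 - <<'E' >/dev/null
from cas import *
for nm,cam,b in (('d16','side',(240,130,310,200)),('s16','scene',(335,125,395,200))):
  c=snap(cam,nm); k=8
  x0,y0,x1,y1=b
  im=cv2.resize(c['image'][y0:y1,x0:x1,::-1],None,fx=k,fy=k,interpolation=cv2.INTER_CUBIC)
  im=cv2.convertScaleAbs(im,alpha=1.3)
  for q,col in (((0,0,0,0,0,4),(0,0,255)),((2,3,0,0,0,4),(255,0,0))):
    for P in ([(4,-50,110),(4,50,110),(4,50,0),(4,-50,0),(4,-50,110)],[(-4,-50,0),(-4,-50,110),(-4,50,110)]):
      u=((proj(c,casw(q,P))-[x0,y0]+.5)*k).astype(int); cv2.polylines(im,[u.reshape(-1,1,2)],False,col,1)
  cv2.imwrite(f'pics/{nm}o.png',im)
E
```

```text
(no output)
```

View pics/d16o.png

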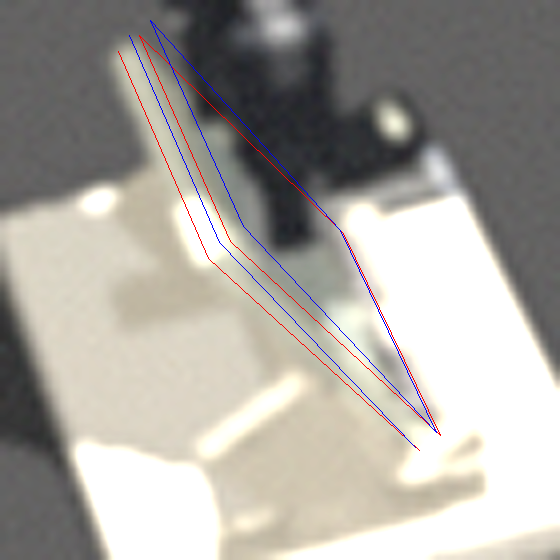

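View pics/s16o.png

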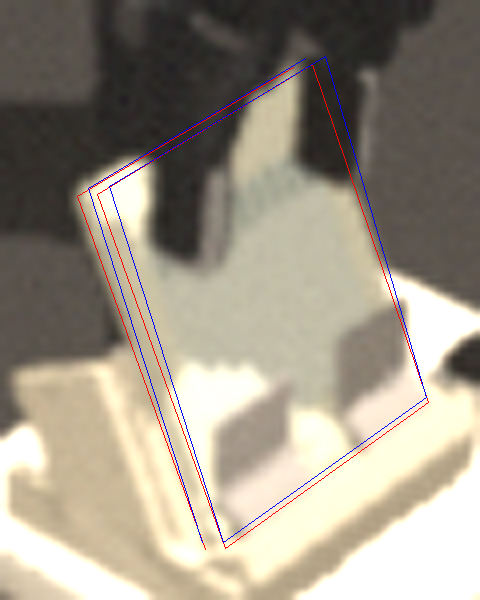

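servo_tool:
  moves: "0.3 0.006 0 0 0; 0.3 0.018 0 0 0; 0.3 0 0 -0.03 0; 0.3 0 0 -0.035 0; 0.3 -0.02 0 0 0; 0.3 -0.018 0 0 0; 0.3 0 0 0 0"

```text
t: 22.0
tcp_pos: [0.489, 0.2601, 0.1752]
ee_rot: [180.0, 0.1, 2.6]
contact_force: [0.0, -0.4, -0.0]
finger_gap: 0.0594
```

```bash
cat > ov.py <<'E'
from cas import *
import sys
n=sys.argv[1]
for nm,cam,b in (('d'+n,'side',(240,130,310,200)),('s'+n,'scene',(335,125,395,200))):
  c=snap(cam,nm); k=8
  x0,y0,x1,y1=b
  im=cv2.resize(c['image'][y0:y1,x0:x1,::-1],None,fx=k,fy=k,interpolation=cv2.INTER_CUBIC)
  im=cv2.convertScaleAbs(im,alpha=1.3)
  for q,col in (((0,0,0,0,0,4),(0,0,255)),((2,3,0,0,0,4),(255,0,0))):
    for P in ([(4,-50,110),(4,50,110),(4,50,0),(4,-50,0),(4,-50,110)],[(-4,-50,0),(-4,-50,110),(-4,50,110)]):
      u=((proj(c,casw(q,P))-[x0,y0]+.5)*k).astype(int); cv2.polylines(im,[u.reshape(-1,1,2)],False,col,1)
  cv2.imwrite(f'pics/{nm}o.png',im)
w=snap('wrist','w'+n); crop(w,f'w{n}c',160,40,430,270,3)
E
python3 ov.py 17 >/dev/null
```

```text
(no output)
```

View pics/d17o.png

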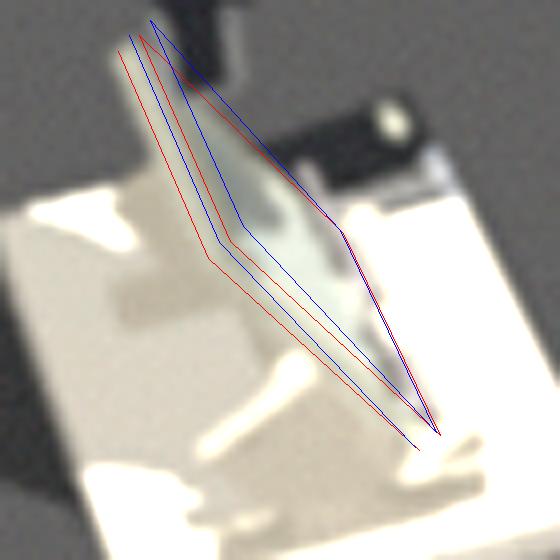

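View pics/s17o.png

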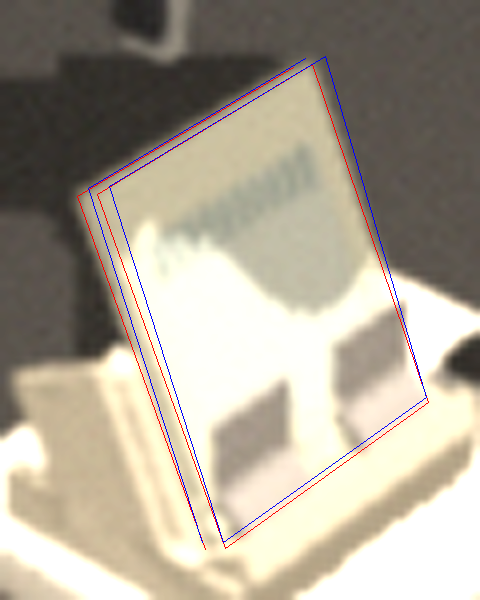

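View pics/w17c.png

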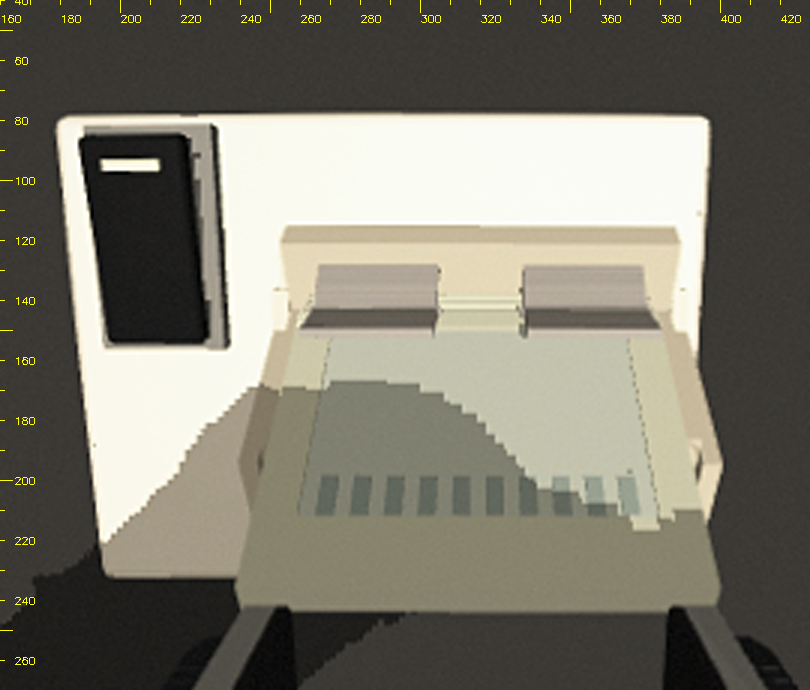

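```bash
python3 - <<'E' | grep Q
from cas import *
w=load('pics/w17.pkl')
L=[(w,(238,235.3),(4,50,110)),(w,(400.4,235.3),(4,-50,110)),(w,(239,243.6),(-4,50,110)),(w,(399,243),(-4,-50,110))]
for p in (1,3):
  o=fitc(L,prior=p); print('Q',o.x.round(2),o.fun.round(1).tolist())
for q in [(0,0,0,0,0,4),(3,0,0,0,0,4)]: print('Q',q,proj(w,casw(q,[l[2] for l in L])).round(1).tolist())
print('Q base',proj(w,T(r.x,[(75,130,22),(-75,130,22),(75,-70,22)])).round(1).tolist())
E
```

```text
Q [ 3.23  0.19  0.52  0.09 -0.14  3.94] [-0.7, 0.2, 0.5, -0.1, 0.7, -0.2, -0.5, 0.1, -0.2, -0.3, 0.1, 0.0, -0.1, -0.1]
Q [ 3.39  0.29  0.37 -0.01 -0.01  3.97] [-0.8, 0.1, 0.6, -0.1, 0.6, -0.2, -0.3, 0.1, -0.7, -0.9, 0.1, -0.0, -0.0, -0.1]
Q (0, 0, 0, 0, 0, 4) [[238.9, 231.7], [400.5, 231.4], [241.3, 239.6], [398.2, 239.3]]
Q (3, 0, 0, 0, 0, 4) [[238.1, 235.5], [401.4, 235.2], [240.5, 243.4], [399.0, 243.1]]
Q base [[176.4, 78.5], [193.6, 233.3], [397.1, 77.0]]
```

servo_tool:
  moves: "0.3 -0.002 0 0.015 0; 0.3 0 0 0.015 0; 0.3 0 0 0.007 0; 0.3 0 0 0 0"

```text
t: 22.65
tcp_pos: [0.488, 0.2597, 0.1373]
ee_rot: [179.9, 0.1, 2.5]
contact_force: [-0.3, 0.1, -0.6]
finger_gap: 0.0598
```

servo_tool:
  moves: "0.3 0 0 0.002 0; 0.3 0 0 0 0"

```text
t: 22.9
tcp_pos: [0.4885, 0.2602, 0.1366]
ee_rot: [-180.0, -0.0, 2.5]
contact_force: [-0.5, 0.2, 0.2]
finger_gap: 0.0598
```

servo_tool:
  moves: "0.3 0 0 0.002 0; 0.3 0 0 0 0"

```text
t: 23.15
tcp_pos: [0.4884, 0.2601, 0.1343]
ee_rot: [-180.0, -0.0, 2.5]
contact_force: [-0.3, 1.1, 0.4]
finger_gap: 0.0599
```

servo_tool:
  moves: "0.3 0 0 0.002 0; 0.3 0 0 0 0"

```text
t: 23.4
tcp_pos: [0.4886, 0.2602, 0.1338]
ee_rot: [-180.0, -0.1, 2.6]
contact_force: [-2.7, -0.8, 6.1]
finger_gap: 0.0597
```

servo_tool:
  moves: "0.3 0.0005 0 0.002 0; 0.3 0 0 0 0"

```text
t: 23.65
tcp_pos: [0.4888, 0.2602, 0.1334]
ee_rot: [-179.9, -0.1, 2.6]
contact_force: [-8.4, -1.4, 18.3]
finger_gap: 0.0597
```

servo_tool:
  moves: "0.3 0.0005 0 0.002 0; 0.3 0 0 0 0"

```text
t: 23.9
tcp_pos: [0.4889, 0.2602, 0.1331]
ee_rot: [-179.9, -0.1, 2.6]
contact_force: [-14.9, -3.0, 28.8]
finger_gap: 0.0601
```

servo_tool:
  moves: "0.3 -0.001 0 -0.006 0; 0.3 0 0 -0.014 0; 0.3 0 0 -0.025 0; 0.3 0 0 0 0"

```text
t: 24.4
tcp_pos: [0.4896, 0.2608, 0.1756]
ee_rot: [-179.9, -0.2, 2.5]
contact_force: [-0.9, 0.2, 0.3]
finger_gap: 0.0595
```

```bash
python3 ov.py 18 >/dev/null
```

```text
(no output)
```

View pics/d18o.png

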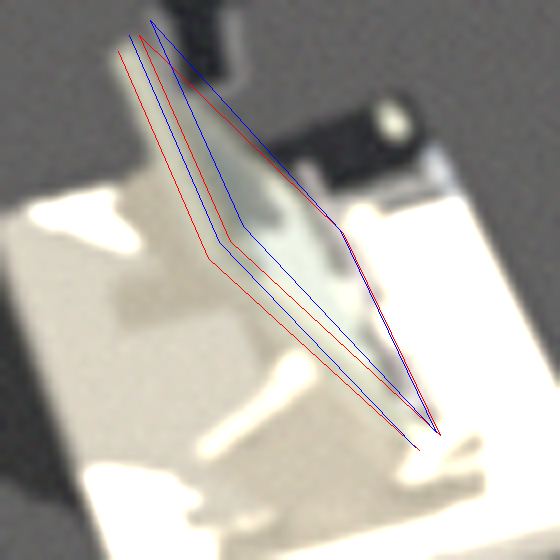

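View pics/s18o.png

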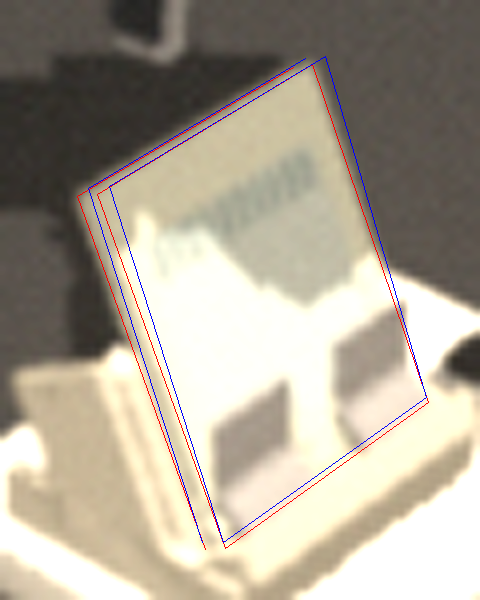

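View pics/w18c.png

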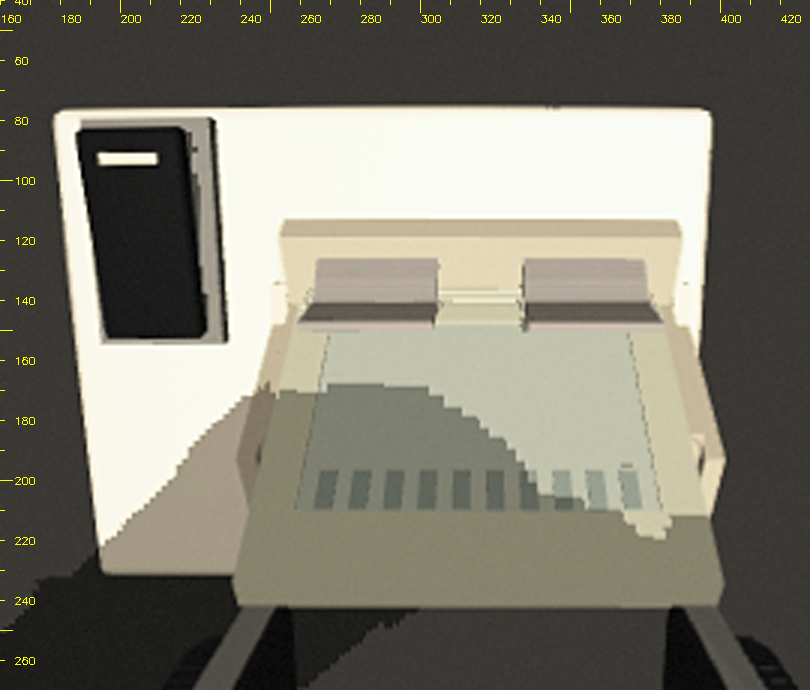

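```bash
python3 -c "
from plan import *
plan([.4896,.2608,.1756],2.5,[(.573,.3617,.175,2.6),(.573,.3617,.055,2.6)],1,.05)"
```

```text
[0.573, 0.3617, 0.175, 2.6] 3 rows:
  1 0.0292 -0.0324 0.0002 -0.03; 1 0.0293 -0.0324 0.0002 -0.03; 1 0.0293 -0.0324 0.0002 -0.03
[0.573, 0.3617, 0.055, 2.6] 3 rows:
  1 0.0000 0.0000 0.0400 -0.00; 1 0.0000 0.0000 0.0400 -0.00; 1 0.0000 0.0000 0.0400 -0.00
```

servo_tool:
  moves: "1 0.0292 -0.0324 0 0; 1 0.0293 -0.0324 0 0; 1 0.0293 -0.0324 0 0; 1 0 0 0.04 0; 1 0 0 0.03 0; 1 0 0 0 0; 1 0 0 0 0"

```text
t: 25.42
tcp_pos: [0.5724, 0.3612, 0.1045]
ee_rot: [-180.0, -0.1, 2.6]
contact_force: [-0.1, 1.1, 0.3]
finger_gap: -0.0003
```

```bash
python3 - <<'E'
from h import *
w=snap('wrist','w19'); s=snap('scene','s19'); crop(s,'s19c',330,90,450,210,5)
E
```

```text
(no output)
```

View pics/s19c.png

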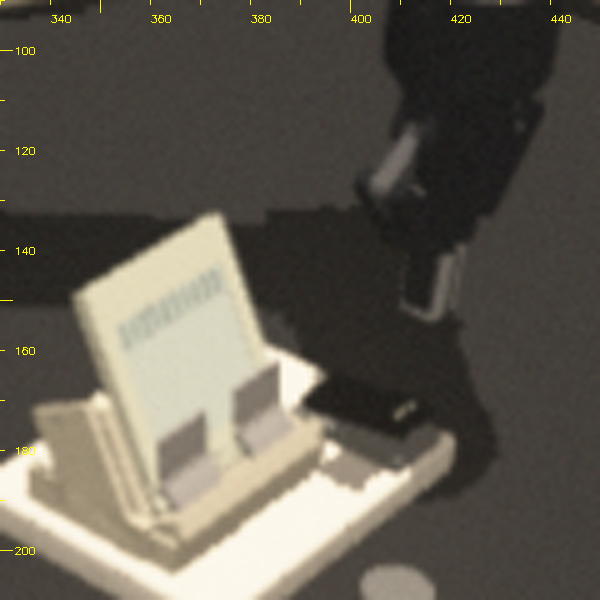

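View pics/w19.png

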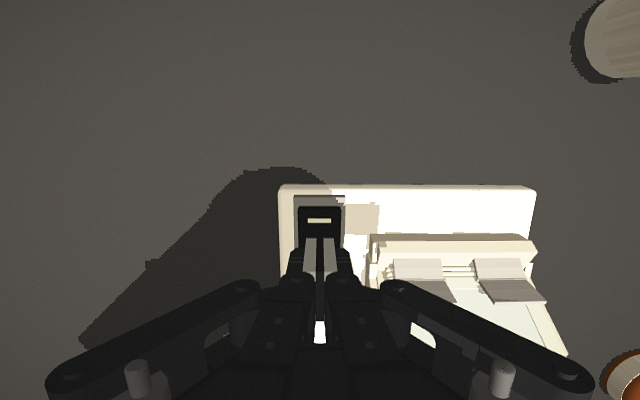

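servo_tool:
  moves: "1 0 0 0.025 0; 1 0 0 0.025 0; 1 0 0 0.006 0; 1 0 0 0 0"

```text
t: 26.02
tcp_pos: [0.5722, 0.3613, 0.0484]
ee_rot: [-180.0, -0.1, 2.6]
contact_force: [0.2, 0.2, 0.6]
finger_gap: 0.0001
```

servo_tool:
  moves: "1 0 0 0.003 0; 1 0 0 0.003 0; 1 0 0 0 0"

```text
t: 26.4
tcp_pos: [0.5725, 0.3616, 0.0422]
ee_rot: [-179.9, -0.1, 2.6]
contact_force: [1.7, 0.7, 2.0]
finger_gap: 0.0001
```

servo_tool:
  moves: "1 0 0 0.003 0; 1 0 0 0 0"

```text
t: 26.65
tcp_pos: [0.5734, 0.3616, 0.0397]
ee_rot: [-179.9, -0.2, 2.6]
contact_force: [4.2, 0.2, 5.0]
finger_gap: -0.0002
```

servo_tool:
  moves: "1 0 0 0.003 0; 1 0 0 0 0"

```text
t: 26.9
tcp_pos: [0.5736, 0.3617, 0.0393]
ee_rot: [-179.9, -0.3, 2.6]
contact_force: [-0.3, -1.7, 16.5]
finger_gap: 0.0002
```

servo_tool:
  moves: "1 0 0 0.002 0; 1 0 0 0 0"

```text
t: 27.15
tcp_pos: [0.5737, 0.3617, 0.0391]
ee_rot: [-179.9, -0.4, 2.6]
contact_force: [-3.9, -2.9, 25.9]
finger_gap: 0.0001
```

Rocker at its stop. Retreat up and away, then inspect everything.

servo_tool:
  moves: "1 0 0 -0.01 0; 1 0 0 -0.04 0; 1 0 0 -0.05 0; 1 0 0 -0.05 0; 1 0 0 -0.04 0; 1 0 0 0 0; 1 0 0 0 0"

```text
t: 28.02
tcp_pos: [0.5708, 0.361, 0.2216]
ee_rot: [179.9, 0.2, 2.5]
contact_force: [0.2, 0.2, -0.7]
finger_gap: -0.0003
```

```bash
python3 ov.py 20 >/dev/null; python3 - <<'E'
from h import *
s=load('pics/s20.pkl'); crop(s,'s20c',310,120,440,220,6)
E
```

```text
(no output)
```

View pics/s20c.png

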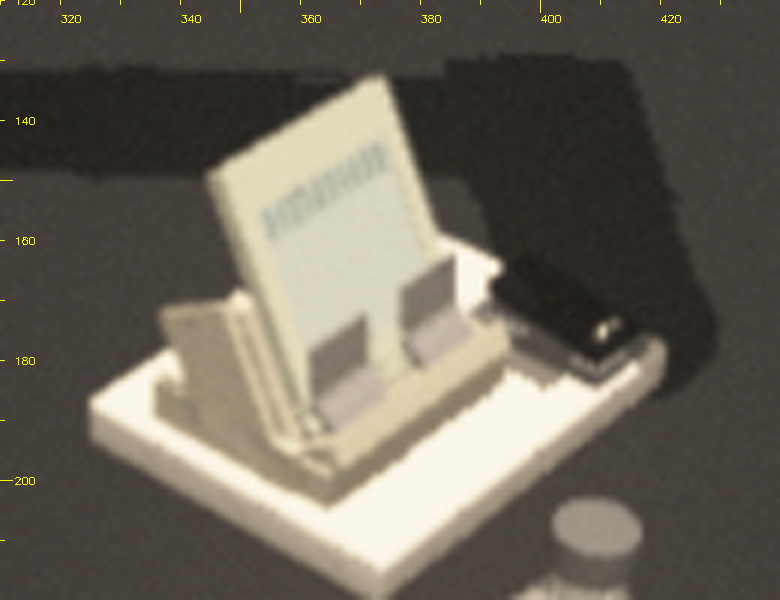

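View pics/d20o.png

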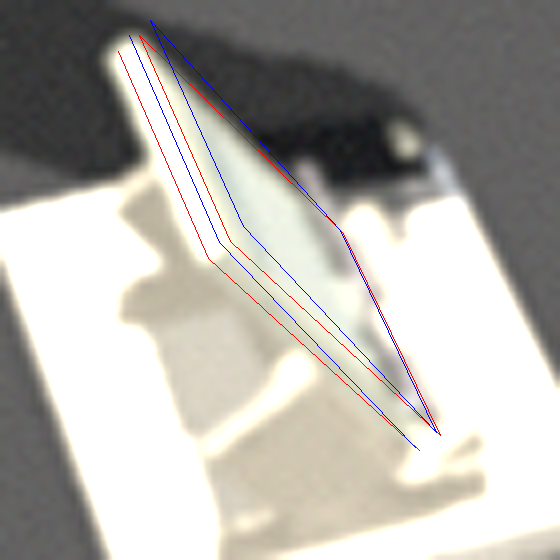

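View pics/s20o.png

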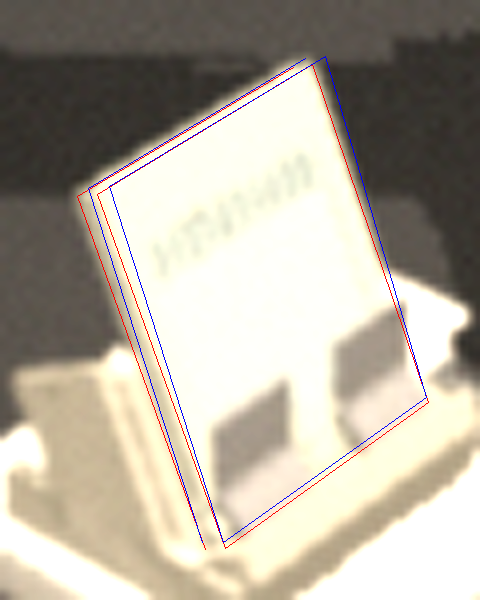

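View pics/s20.png

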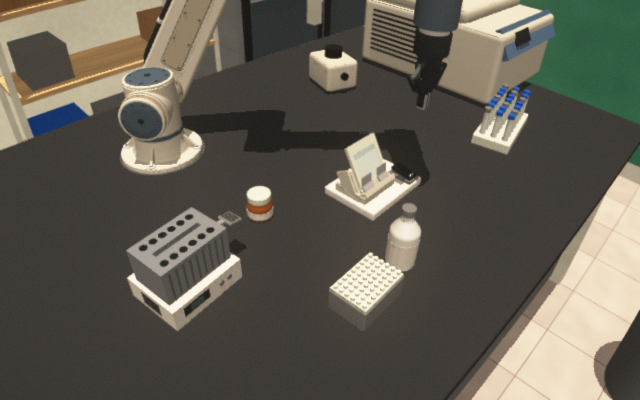

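View pics/w20.png

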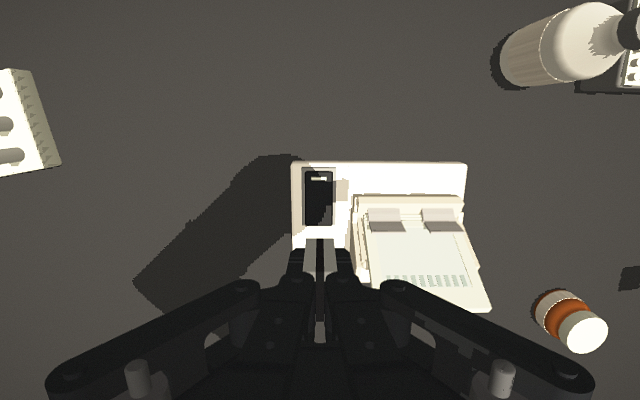

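```bash
python3 - <<'E' | grep Q
from cas import *
w=load('pics/w18.pkl')
L=[(w,(237,234),(4,50,110)),(w,(401,234),(4,-50,110)),(w,(238.4,242),(-4,50,110)),(w,(400.4,241.7),(-4,-50,110))]
o=fitc(L); print('Q',o.x.round(2),o.fun.round(1).tolist())
print('Q base',proj(w,T(r.x,[(75,130,22),(-75,130,22),(75,-70,22),(-75,-70,22)])).round(1).tolist(),'obs front row ~76, back 231; clip')
w=load('pics/w20.pkl'); crop(w,'w20c',280,150,500,320,3)
s=load('pics/s20.pkl')
for q in [(0,0,0,0,0,4),(3,0,0,0,0,4)]: print('Q',proj(w,casw(q,[(4,50,110),(4,-50,110),(-4,50,110),(-4,-50,110)])).round(1).tolist())
print('Q',proj(w,T(r.x,[(75,130,22),(75,-70,22)])).round(1).tolist(), proj(w,cr(r.x,20,[(0,56,62),(0,-56,62)])).round(1).tolist())
E
```

```text
Q [ 3.19  0.03  0.08 -0.18  0.12  3.96] [-0.6, -0.0, 0.9, -0.2, 0.6, 0.0, -0.9, 0.2, -0.2, -0.3, 0.0, -0.1, 0.1, -0.0]
Q base [[175.4, 76.3], [192.8, 232.4], [397.7, 74.6], [388.8, 232.1]] obs front row ~76, back 231; clip
Q [[375.5, 306.3], [492.3, 304.5], [374.3, 310.5], [488.6, 308.7]]
Q [[376.0, 309.7], [493.6, 307.8], [374.7, 313.8], [489.9, 312.0]]
Q [[289.3, 162.9], [468.1, 162.8]] [[362.0, 263.0], [476.5, 261.9]]
```

View pics/w20c.png

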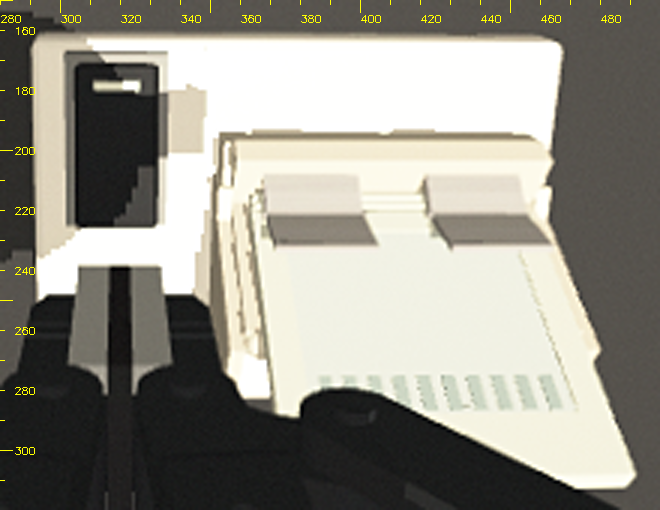

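```bash
python3 -c "
from plan import *
plan([.5708,.361,.2216],2.5,[(.4875,.2605,.2,2.5),(.4875,.2605,.145,2.5)],1,.05)"
```

```text
[0.4875, 0.2605, 0.2, 2.5] 3 rows:
  1 -0.0292 0.0323 0.0072 -0.00; 1 -0.0292 0.0323 0.0072 -0.00; 1 -0.0292 0.0323 0.0072 -0.00
[0.4875, 0.2605, 0.145, 2.5] 2 rows:
  1 0.0000 0.0000 0.0275 -0.00; 1 0.0000 0.0000 0.0275 -0.00
```

servo_tool:
  moves: "1 -0.0292 0.0323 0.0072 0; 1 -0.0292 0.0323 0.0072 0; 1 -0.0292 0.0323 0.0072 0; 1 0 0 0.03 0; 1 0 0 0.02 0; 1 0 0 0 0; 1 0 0 0 0"

```text
t: 29.05
tcp_pos: [0.4889, 0.2605, 0.1522]
ee_rot: [180.0, -0.0, 2.6]
contact_force: [-0.3, -0.0, 1.1]
finger_gap: 0.0
```

servo_tool:
  moves: "1 0 0 0.004 0; 1 0 0 0 0"

```text
t: 29.3
tcp_pos: [0.4885, 0.2605, 0.1477]
ee_rot: [-180.0, -0.0, 2.5]
contact_force: [0.8, 0.3, -0.4]
finger_gap: 0.0003
```

servo_tool:
  moves: "1 0 0 0.002 0; 1 0 0 0 0"

```text
t: 29.55
tcp_pos: [0.4884, 0.2604, 0.1456]
ee_rot: [180.0, 0.0, 2.5]
contact_force: [-0.7, 0.1, 0.3]
finger_gap: -0.0002
```

servo_tool:
  moves: "1 0 0 0.002 0; 1 0 0 0 0"

```text
t: 29.8
tcp_pos: [0.4884, 0.2603, 0.1435]
ee_rot: [180.0, 0.0, 2.5]
contact_force: [-0.1, -0.2, 0.1]
finger_gap: 0.0001
```

servo_tool:
  moves: "1 0 0 0.002 0; 1 0 0 0 0"

```text
t: 30.05
tcp_pos: [0.4884, 0.2603, 0.1415]
ee_rot: [180.0, 0.0, 2.5]
contact_force: [-0.3, 0.7, -0.2]
finger_gap: 0.0002
```

servo_tool:
  moves: "1 0 0 0.001 0; 1 0 0 0 0"

```text
t: 30.3
tcp_pos: [0.4885, 0.2604, 0.1406]
ee_rot: [180.0, 0.0, 2.5]
contact_force: [0.9, 0.7, -0.0]
finger_gap: -0.0
```

servo_tool:
  moves: "1 0 0 0.001 0; 1 0 0 0 0"

```text
t: 30.55
tcp_pos: [0.4884, 0.2604, 0.1396]
ee_rot: [180.0, 0.0, 2.5]
contact_force: [0.2, -0.3, 0.2]
finger_gap: 0.0
```

servo_tool:
  moves: "1 0 0 0.001 0; 1 0 0 0 0"

```text
t: 30.8
tcp_pos: [0.4886, 0.2604, 0.1391]
ee_rot: [-180.0, -0.0, 2.5]
contact_force: [-1.7, -0.7, 2.2]
finger_gap: 0.0001
```

servo_tool:
  moves: "1 -0.001 0 -0.004 0; 1 0 0 -0.02 0; 1 0 0 -0.05 0; 1 0 0 -0.05 0; 1 0 0 0 0; 1 0 0 0 0; 1 0 0 0 0"

```text
t: 31.68
tcp_pos: [0.487, 0.26, 0.2613]
ee_rot: [179.9, 0.1, 2.5]
contact_force: [0.1, -0.5, -0.8]
finger_gap: -0.0001
```

```bash
python3 ov.py 21 >/dev/null; python3 - <<'E'
from h import *
for a,b,bs in (('s1','s21',[(245,183,276,223),(384,202,423,270),(328,252,404,325)]),('d1','d21',[(233,242,270,285),(355,152,388,212),(368,198,432,262)])):
  A=cv2.cvtColor(load(f'pics/{a}.pkl')['image'],6).astype(np.float32);B=cv2.cvtColor(load(f'pics/{b}.pkl')['image'],6).astype(np.float32)
  for x0,y0,x1,y1 in bs: print(a,(x0,y0),np.round(cv2.phaseCorrelate(A[y0:y1,x0:x1],B[y0:y1,x0:x1]),2).tolist() if 0 else [np.round(v,2) for v in cv2.phaseCorrelate(A[y0:y1,x0:x1].copy(),B[y0:y1,x0:x1].copy())])
d=load('pics/d21.pkl'); crop(d,'d21c',225,120,325,210,6)
E
```

```text
s1 (245, 183) [array([0.12, 0.08]), np.float64(0.97)]
s1 (384, 202) [array([0.02, 0.02]), np.float64(1.01)]
s1 (328, 252) [array([-0.02,  0.49]), np.float64(1.0)]
d1 (233, 242) [array([0.  , 0.52]), np.float64(0.97)]
d1 (355, 152) [array([-0.07, -0.02]), np.float64(1.0)]
d1 (368, 198) [array([-0.03,  0.01]), np.float64(0.96)]
```

View pics/d21c.png

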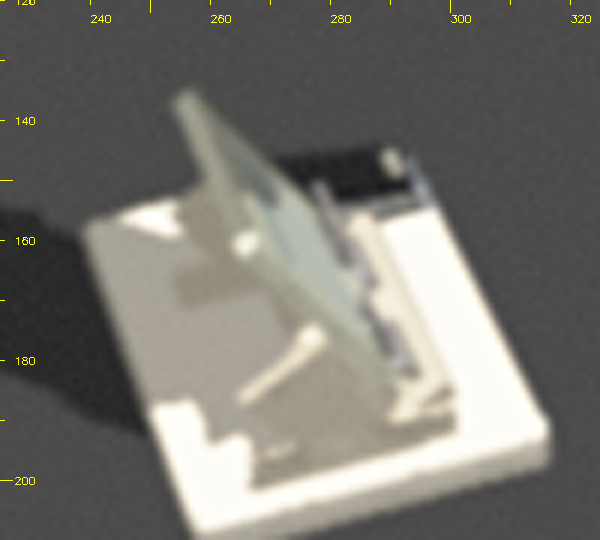

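View pics/w21.png

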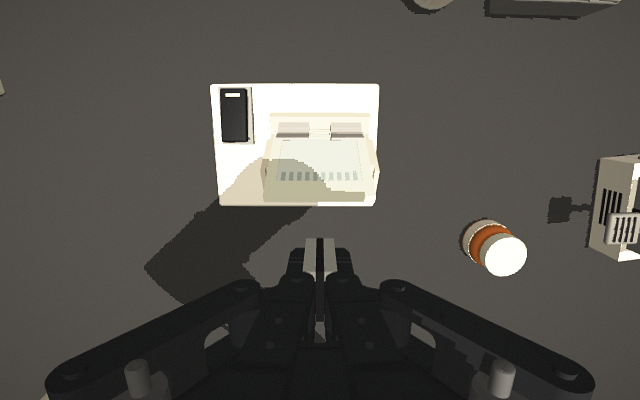

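View pics/s21.png

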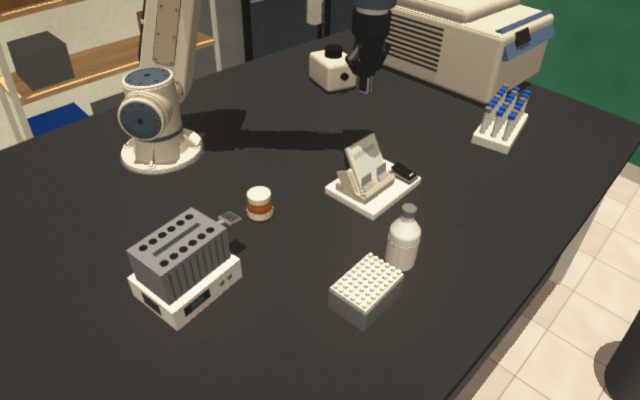

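```bash
python3 -c "
from workcell import env
print(env.sign_off(), env.sense()['t'])"
```

```text
the job is handed in; nothing more can be done
the job is handed in; nothing more can be done
```

I handed the job in with the last reading at about 31.8 s, well inside the 58 s limit. By my checks everything asked was done, with one disagreement noted below.

**What I did**
- **Lever:** I pressed it to its stop (about 21 N at a TCP height of 91 mm). It stayed down and the cassette rose.
- **Cassette:** I pinched it by its top edge and lifted it out. I lowered it upright into the clip mouth, then let it lean back between loosely open fingers.
- **Seating:** I pushed it home along the panel with both fingertips, nudged it flat against the panel, and pressed again. That last press met a hard stop at 29 N.
- **Lamp:** I pressed the rocker's on end to its stop (26 N at 39 mm), then raised the shut gripper clear.

**Last checks**
- **Height:** Touching the cassette's top edge met it at 139.1–139.6 mm; the fully home value is 139.3 mm.
- **Fit in the wrist picture:** It put the cassette less than 0.5 mm off centre and less than 0.3° from the panel. The final pictures show it still standing so.
- **Lamp:** The rocker is seen tipped to the on side.
- **Other objects:** The bottle shows no movement. The box and the jar each shifted 0.5 pixel in one camera and 0.1 pixel or less in the other, so I take them as undisturbed.
- **Release:** The gripper touches nothing; the last force reading was under 1 N.

**Disagreement:** The wrist-camera fit put the foot about 3 mm short of home. I trusted the touch height and the hard stop instead, since the camera calibration is only good to about 2 mm.

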